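# Fit the filter slide into the microscope illuminator

## Robot

A 6-joint arm with a two-finger parallel gripper is mounted at the origin on the work surface. World frame = base frame: x ahead of the robot, y to its left, z up, the work surface at z = 0. Lengths are in mm, angles in degrees, forces in N, time in s.
With the tool pointing down it reaches from about 300 to 775 mm from the base axis. Payload 14.6 kg.
Tool frame: the origin (TCP) lies on the front face of the gripper's body, between the roots of the fingers; the fingertips stand 73 mm ahead of it and the grasp point (between the pads) lies arm.tcp_to_grasp ahead of it (arm.tcp_to_grasp is the distance from the TCP to the grasp point, in mm); z points along the fingers, x is the direction in which the jaws open and shut, and the axes are right-handed (so a half turn about z gives the same grasp; the last joint's range is limited). The gripper opens to 85 mm and grips with 20 to 120 N. Pads are 22 mm wide; open, the fingers measure 114 mm over their backs; the gripper's body (76 mm by 85 mm) begins 54 mm behind the grasp point. The pads swing forward as they close: fully open they stand 13 mm farther back than shut.
Start: joints at [-68.044, 17.183, 87.147, -0, 75.671, -3.816], TCP at [239.124, -495.287, 303.881] pointing down, gripper open.
Joint ranges: [-173.82, 173.82], [-45.26, 126.66], [13.44, 144.39], [-59.66, 239.66], [0, 175.72], [-146.38, 146.38]. Speed limits (degrees/s): [127.2, 127.2, 147.25, 180, 180, 180].

## Interface

Orientations are given as a 3x3 rotation matrix whose columns are the frame's x, y, z axes.
In Python, from plant import arm gives the robot as it stands.
- The arm moves only by the tool move_arm, never from a script. Its argument "moves" is a list of rows, each an object with "claw": the opening, from 0 (shut) to 1 (fully open); "travel": the shift along the tool's x, y, z in m, a list of three; "dr": the turn, a rotation vector about the tool's x, y, z in rad, a list of three. A call has exactly 5 rows; each row is the pose to reach, as a shift and turn from the pose commanded when the call began, along the tool's axes at that moment; what a row does not reach only later rows make up. A row lasts 1/10 s, in which the tool goes at most 50 mm and 8.59 degrees, less where a joint would pass 70% of its speed; a pose out of reach is approached as far as the arm can. A call with a gripper value outside its range is refused whole. The fingers move at their own pace and stop on an object; the grip force is fixed at half the most. Time passes only in rows, so rows that repeat a pose let the fingers close, or fill a call up. It gives the time, the measured TCP pose, the force and the opening at its end, in the units of the state.
- arm.read_state(): the state, without advancing time (a new reading comes with each control period).
- arm.get_image(name): name is "side" or "top"; returns (picture, depth): 384x512x3 uint8, red, green, blue; 384x512 float32, mm along the optical axis (not along the pixel's ray), 0 where there is no reading.
- arm.calibration(name): a dict with "camera_matrix" (3x3 intrinsics, pixels), "T" (4x4, takes a point from camera to world coordinates). Camera axes: x right, y up, looking along -z (the intrinsics and any distortion apply to the point x, -y, -z); pixel columns grow to the right and rows downward; lengths in mm; the calibration is good to about 2 mm. A picture is of the moment at which its call begins. calibration takes no time and is no camera call.
- arm.finish_job(): hands the job in, once; it reports no verdict.
Trained networks look in the newest picture that a camera, given by its name, has taken for a name from the list of things; names that differ only in an ending like _2 or _b are one class to them, and where a whole thing is asked for, a point or a joint stands for the part that bears it (a point fixed in the world has none). Each returns a list of dicts, best first, with "conf" (0 to 1); they miss things now and then, are a little off and sometimes report something else, mostly with a low value. They report only what shows in the picture. A call takes as long as a camera call. They do not tell look-alikes from the thing itself.
- arm.look_for(camera, label): "centre" ([x, y, z] in mm, in world coordinates, good to about 4 mm: the middle of the surface that is visible of it).
- arm.pinpoint(camera, label): "centre" ([x, y, z] in mm, in world coordinates, good to about 4 mm: a listed point, or the origin of a listed thing).
The state is a dict: "t": time; "qpos": joint angles; "qvel": joint speeds; "joint_efforts": joint torques, N m; "eef_pos": TCP position; "tool_rot": TCP orientation; "wrist_force": force on the tool from outside, world axes, zero at the start; "moment": the same for the moment, N m; "width": finger opening in mm.
Only numpy, scipy, OpenCV 4.12 (cv2) and the standard library are available. Lean on these libraries where they do the work, as an engineer would, in place of code of your own. Each camera call takes 0.05 s, during which the arm holds its last target.

## Task

Take the filter slide with the round glass window out of the rack and fit it in the slot on top of the microscope's illuminator: feel for the slot with a light touch, then push the slide down past the light seal until its shoulders sit flat on the slot plate, never forcing it, and let go. Leave the other two slides and everything else on the bench where they are.

Things in the scene. Friction and masses are not known exactly. Their poses are not given: they have to be found in the camera images.
- slide_round_grip (a point): middle of the grip tab of the filter slide to fit, a black metal plate (about 90 g) with a round glass window of 25 mm, upright in the rack. Axes: x across its width, y through its thickness, z up. The tab is plain, 36 mm wide, 10 mm thick, 34 mm high; this point is 106 mm above the foot, 26 mm above the shoulders' underside, 14 mm below the tab's top. Hold it across the 10 mm
- slide_round_foot (a point): centre of the underside of the same slide's foot; same axes. The plate is 40 mm wide (x), 8 mm thick (y) and 80 mm high from foot to the underside of its shoulders, which are 54 mm wide, 8 mm thick and 6 mm high. The foot's long edges are rounded to 1 mm, its corners to 4 mm. Fully home, the foot lies 80 mm below the top of the slot plate
- slide_square_grip (a point): same point (106 mm above the foot) on another black slide of the same size, which has a square glass window and a narrower grip tab, 18 mm wide. Leave it in the rack
- slide_blank_grip (a point): same point on the blank slide, the same plate without a window, whose grip is a round disc of 26 mm on a short stem. Leave it in the rack
- rack_mid (a point): centre of the top face of the grey rack, a fixed block 210 mm (its x axis) by 72 mm, 34 mm high, with three pockets 28 mm deep: one in the middle, one 66 mm to either side along x. Which slide stands in which varies. Slides stand upright in them, thickness along the rack's x axis, with 1.8 mm of play; lift straight up
- slot_rear (a point): where the slot's middle would stand with the focusing sled at its rear stop (see slot_inside): a point on top of the illuminator's black filter module, level with the top of the aluminium slot plate, 165 mm above the bench. x along the slot, y along the light path from lamphouse to stand, z up. The slot, centred in its 88 x 96 mm plate, is 41.5 mm (x) by 9.2 mm (y) and goes straight down
- microscope: the fixed inverted microscope; origin on the bench below the filter module's middle, 11 mm to +y of slot_rear, same axes. Finned lamphouse: 116 mm wide, to y = -166 mm, lower than the plate. To +y a tube leads to the stand; pillar (670 mm high), stage and eyepieces beyond y = 190 mm. Module 104 x 100 mm, rails (x = 45 to 52 mm) 1 mm above the plate; focus knob on its -x side, 82 mm out: leave alone
- oil: bystander: small amber bottle, 34 mm diameter, 65 mm high; origin at its underside
- slidebox: bystander: flat grey slide box with a lid, 85 by 100 by 34 mm; origin at its underside
- can: bystander: black round can, 40 mm diameter, 60 mm high; origin at its underside
- dish: bystander: shallow clear dish, 90 mm diameter, 14 mm high; origin at its underside
- driver_mid (a point): bystander: screwdriver 150 mm long lying on the bench; this point is near its middle
- wash: bystander: white bottle, 60 mm diameter, 140 mm high; origin at its underside
- slot_inside (a point): point 30 mm below slot_rear, same axes. Plate and slot ride on the focusing sled, locked somewhere 3 to 19 mm from its rear stop, towards +y (x unchanged): not measured, find it by touch. Guide walls 9.2 mm apart reach 58 mm down; from 25 mm down a sprung seal rubs on the slide (up to 6 N to push past). The shoulders stop hard. Forces of slide on microscope, added up, must stay below 35 N
Things that resemble listed ones, but are neither listed nor needed, are in the scene too. Leave any green or turquoise look-alike of the part that bears slide_round_grip alone.

How it is judged (in metres and radians):
On the way, in this order (a step that is already met when the one before it is completed fails the run):
1. the slide with the round window is lifted clear of the rack (z of slide_round_foot in the frame of rack_mid above 0.01 m), for 0.1 s.
2. its foot has entered the slot (z of slide_round_foot in the frame of slot_rear below -0.012 m and x of slide_round_foot in the frame of slot_rear between -0.006 and 0.006 m and y of slide_round_foot in the frame of slot_rear between 0 and 0.022 m), for 0.1 s.
At the end, for the whole second after the job is handed in: The slide with the round window is released, upright (within 0.06 rad) and at rest in the slot: its foot at least 78 mm below the slot plate's top (home is 80 mm), within 6 mm of slot_rear along x and 0 to 22 mm from it along y (z of slide_round_foot in the frame of slot_rear below -0.078 m and x of slide_round_foot in the frame of slot_rear between -0.006 and 0.006 m and y of slide_round_foot in the frame of slot_rear between 0 and 0.022 m and angle between slide_round_foot's own z axis and vertical below 0.06 rad and contact force between the fingers and slide_round below 0.01 N and linear speed of slide_round below 0.01 m/s); the robot touches nothing.
It fails at once if the microscope is forced: contact forces on it from the slide, the fingers or the arm add up to more than 35 N (contact force between any of slide_round, the arm, the fingers and microscope above 35 N).
It fails at once if one of the other two slides is shifted by more than 15 mm (distance of any of slide_square_grip, slide_blank_grip from where it was at the start of the episode above 0.015 m).
It fails at once if something else on the bench is shifted by more than 20 mm (distance of any of oil, slidebox, can, dish, driver_mid, wash from where it was at the start of the episode above 0.02 m).
It also fails if it takes over 72 s, if anything falls off the work surface, if the arm or the gripper's body presses on something with over 40 N, if the wrist force passes 120 N, or if a joint passes its speed limit or range.

## Working session

There is one attempt and no reset: what is moved stays moved. The work goes in short steps, Python scripts to look and compute and a tool call to move; the robot and the scene stay as the last step left them, time stands still between calls to the robot, and variables do not carry over. Pictures are saved under pics/ and viewed, and the job is handed in when it is done.

Besides the shell and the picture viewer there is one more tool, called after ">>>" in YAML: its name, and indented under it one key for each argument. move_arm: Moves the arm, as the interface text tells. Its arguments: {"type":"object","properties":{"moves":{"type":"array"}},"required":["moves"]}

```bash
ls; mkdir -p pics
python3 - <<'E'
from plant import arm
import cv2,numpy as np
print(arm.tcp_to_grasp)
s=arm.read_state();print(s)
for n in("side","top"):
    p,d=arm.get_image(n);cv2.imwrite(f"pics/{n}0.png",p[:,:,::-1]);np.save(f"pics/{n}0.npy",d)
    np.set_printoptions(precision=4,suppress=True);print(n,arm.calibration(n))
E
```

```text
pics
53.900000000000006
{'t': 0.0, 'qpos': array([-6.80437141e+01,  1.72148256e+01,  8.71804920e+01,  2.72123192e-04,
        7.56702289e+01, -3.81614911e+00]), 'qvel': array([ 0.14328529, -0.10839257, -0.01835275,  0.01843366, -0.02051938,
        0.02580426]), 'joint_efforts': array([-9.42135084e-04, -5.43506956e+01, -3.61795092e+01, -7.59976410e-05,
        4.08974054e-03, -9.97312782e-06]), 'eef_pos': array([ 239.07802845, -495.15168411,  303.32753743]), 'tool_rot': array([[ 4.34796603e-01, -9.00528586e-01, -4.23473745e-04],
       [-9.00527963e-01, -4.34796802e-01,  1.06274829e-03],
       [-1.14116025e-03, -8.07293994e-05, -9.99999346e-01]]), 'wrist_force': array([ 0.8866332 , -0.55518923, -0.1448739 ]), 'moment': array([ 0.03994037, -0.0255676 , -0.02205262]), 'width': 85.20111250560664}
side {'camera_matrix': array([[401.2173,   0.    , 261.9513],
       [  0.    , 401.2173, 192.6873],
       [  0.    ,   0.    ,   1.    ]]), 'T': array([[   0.9946,    0.087 ,   -0.0571,  511.7409],
       [  -0.103 ,    0.7462,   -0.6577, -748.972 ],
       [  -0.0146,    0.6601,    0.7511,  784.6848],
       [   0.    ,    0.    ,    0.    ,    1.    ]])}
top {'camera_matrix': array([[376.5592,   0.    , 255.3814],
       [  0.    , 376.5592, 194.3899],
       [  0.    ,   0.    ,   1.    ]]), 'T': array([[  -0.0086,    0.985 ,   -0.1725,  444.5581],
       [  -0.9999,   -0.0101,   -0.0076, -155.0968],
       [  -0.0092,    0.1724,    0.985 ,  935.5378],
       [   0.    ,    0.    ,    0.    ,    1.    ]])}
```

View pics/side0.png

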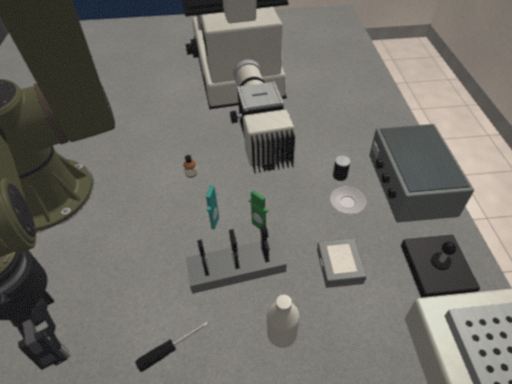

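View pics/top0.png

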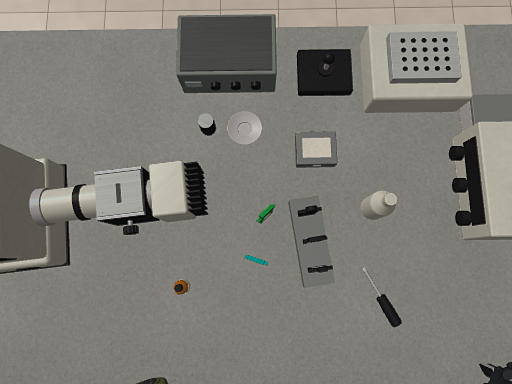

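Run:
```python
from plant import arm
import numpy as np
np.set_printoptions(precision=1,suppress=True)
for n in("side","top"):
  for l in ("slide_round_grip","slide_round_foot","slide_square_grip","slide_blank_grip","rack_mid","slot_rear","microscope","slot_inside"):
    print(n,l,[(np.array(r["centre"]),round(r["conf"],2)) for r in arm.pinpoint(n,l)])
print(arm.read_state()['t'])
```

```text
side slide_round_grip [(array([ 551.8, -165.2,  105. ]), 0.81), (array([ 446.5, -145.4,  105.2]), 0.72), (array([ 492. , -274.4,  108.3]), 0.51)]
side slide_round_foot [(array([ 446.5, -143.4,   -0.4]), 0.67), (array([ 555.5, -170.7,    0.6]), 0.62)]
side slide_square_grip [(array([ 422.5, -286.7,  109. ]), 0.44)]
side slide_blank_grip [(array([ 555.9, -268.8,  113.5]), 0.73)]
side rack_mid [(array([ 491.2, -275.5,   31.5]), 0.59), (array([587.8, 125.1, 164.6]), 0.5), (array([ 361.6, -443. ,    5.7]), 0.5)]
side slot_rear [(array([586.4, 127.3, 164.2]), 0.94)]
side microscope [(array([585.7, 139.7,  -0.1]), 0.85)]
side slot_inside [(array([589.2, 125. , 136.6]), 0.65)]
top slide_round_grip [(array([ 487.3, -282. ,  113.5]), 0.57), (array([ 445.6, -145.3,  108.3]), 0.49), (array([ 551.8, -171.1,  105.8]), 0.45)]
top slide_round_foot [(array([ 552.1, -171.5,    0.8]), 0.46), (array([ 488.5, -277.9,    8.9]), 0.4)]
top slide_square_grip [(array([ 421.6, -291.6,  112.3]), 0.56)]
top slide_blank_grip [(array([ 557.6, -267.4,  111.5]), 0.69)]
top rack_mid [(array([ 491.2, -281.7,   35.1]), 0.68)]
top slot_rear [(array([587.6, 130.9, 162.6]), 0.65)]
top microscope [(array([579.8, 136.9,   2.3]), 0.6), (array([ 361.7, -438.8,    8.1]), 0.3)]
top slot_inside [(array([585.8, 125.4, 135.2]), 0.81), (array([388.7,  25.3,  -4.4]), 0.41)]
0.9
```

Run:
```python
import cv2,numpy as np
a=cv2.imread("pics/side0.png");b=cv2.imread("pics/top0.png")
c=cv2.resize(a[180:295,180:290],None,fx=5,fy=5,interpolation=cv2.INTER_CUBIC)
c=np.clip(c.astype(float)*1.8,0,255).astype(np.uint8)
cv2.imwrite("pics/cropA.png",c)
c=np.hstack([cv2.resize(b[195:290,280:340],None,fx=6,fy=6,interpolation=cv2.INTER_CUBIC),cv2.resize(b[155:250,85:155],None,fx=6,fy=6,interpolation=cv2.INTER_CUBIC)])
cv2.imwrite("pics/cropB.png",np.clip(c.astype(float)*1.6,0,255).astype(np.uint8))
c=cv2.resize(a[60:175,220:300],None,fx=5,fy=5,interpolation=cv2.INTER_CUBIC)
cv2.imwrite("pics/cropC.png",c)
```

```text
(no output)
```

View pics/cropA.png

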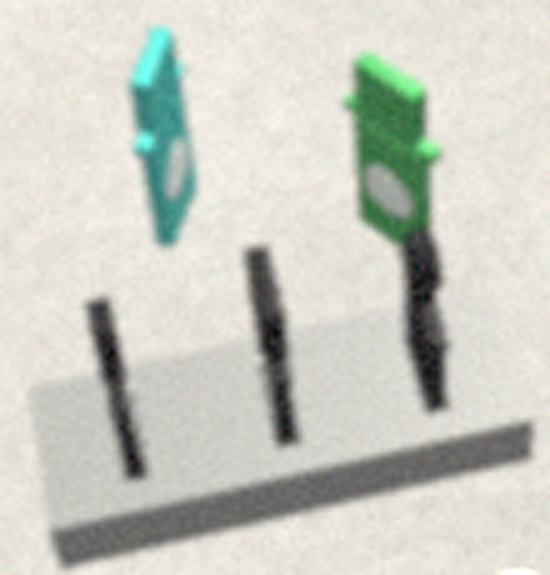

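View pics/cropB.png

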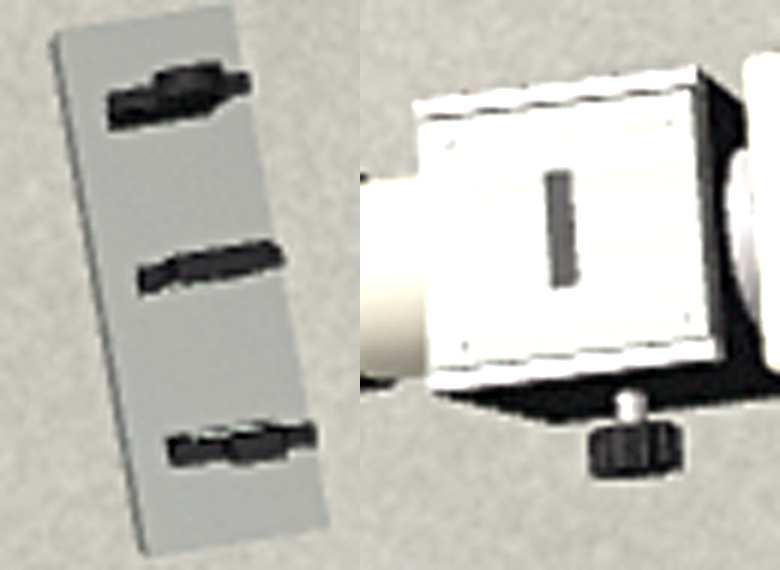

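View pics/cropC.png

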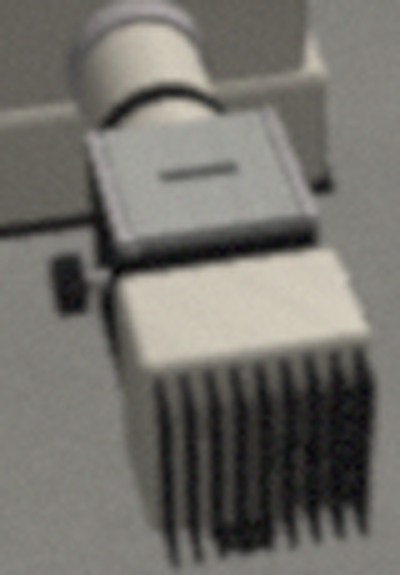

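```bash
cat > h.py <<'E'
from plant import arm
import cv2,numpy as np
np.set_printoptions(precision=2,suppress=True)
def avg(n,k):
    P=[];D=[]
    for i in range(k):
        p,d=arm.get_image(n);P.append(p.astype(float));D.append(d)
    return np.mean(P,0),np.median(D,0)
def toplane(n,uv,z):
    c=arm.calibration(n);K=c["camera_matrix"];T=c["T"]
    uv=np.atleast_2d(uv).astype(float)
    r=np.c_[(uv[:,0]-K[0,2])/K[0,0],-(uv[:,1]-K[1,2])/K[1,1],-np.ones(len(uv))]@T[:3,:3].T
    o=T[:3,3];return o+r*((z-o[2])/r[:,2])[:,None]
def proj(n,X):
    c=arm.calibration(n);K=c["camera_matrix"];T=c["T"]
    q=(np.atleast_2d(X)-T[:3,3])@T[:3,:3]
    return np.c_[K[0,0]*q[:,0]/-q[:,2]+K[0,2],K[1,1]*-q[:,1]/-q[:,2]+K[1,2]]
def world(n,d):
    c=arm.calibration(n);K=c["camera_matrix"];T=c["T"]
    v,u=np.mgrid[:d.shape[0],:d.shape[1]]
    q=np.stack([(u-K[0,2])/K[0,0]*d,-(v-K[1,2])/K[1,1]*d,-d],-1)
    return q@T[:3,:3].T+T[:3,3]
E
python3 - <<'E'
from h import *
for n in("side","top"):
    p,d=avg(n,6);np.savez(f"pics/{n}1.npz",p=p,d=d)
    W=world(n,d)
    # ortho-rectified at plane z=165 about slot, 0.25mm/px ; and z=34 rack
    for nm,z,(x0,x1,y0,y1),r in(("slot",165,(525,650,60,200),.25),("rack",34,(370,610,-340,-210),.4),("tabs",120,(370,610,-340,-210),.4)):
        xs=np.arange(x0,x1,r);ys=np.arange(y0,y1,r)
        X,Y=np.meshgrid(xs,ys)
        uv=proj(n,np.c_[X.ravel(),Y.ravel(),np.full(X.size,z)]).astype(np.float32)
        m=uv.reshape(*X.shape,2)
        im=cv2.remap(p.astype(np.float32),m[...,0],m[...,1],cv2.INTER_CUBIC)
        g=im[::-1,:,::-1]  # y up, bgr
        cv2.imwrite(f"pics/{n}_{nm}.png",np.clip(g*(1.5 if nm!='slot' else 1.0),0,255))
    # depth stats
    for nm,(x0,x1,y0,y1) in(("plate",(560,615,100,160)),("rack",(400,580,-300,-260))):
        k=(W[...,0]>x0)&(W[...,0]<x1)&(W[...,1]>y0)&(W[...,1]<y1)
        z=W[k][:,2];print(n,nm,np.percentile(z,[5,25,50,75,95]))
E
```

```text
side plate [161.18 164.32 164.76 165.12 165.62]
side rack [ 32.9   33.6   34.19  65.68 125.8 ]
top plate [150.57 164.93 165.46 165.88 166.47]
top rack [ 33.23  34.04  34.71  35.9  126.7 ][ WARN:0@8.915] global loadsave.cpp:1063 imwrite_ Unsupported depth image for selected encoder is fallbacked to CV_8U.
```

View pics/top_slot.png

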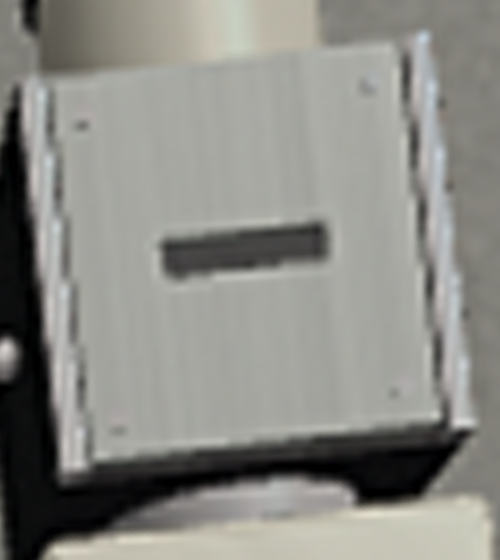

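View pics/side_slot.png

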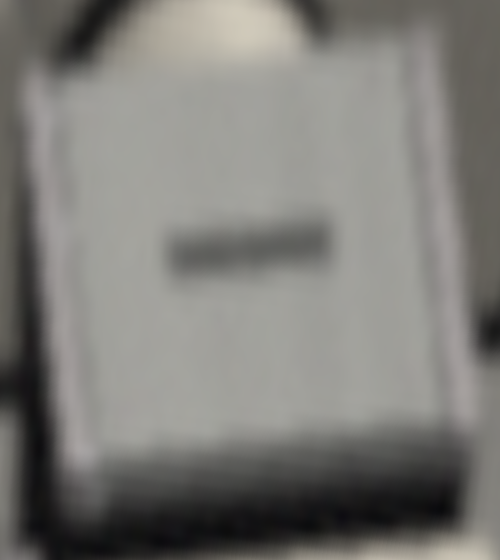

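View pics/top_tabs.png

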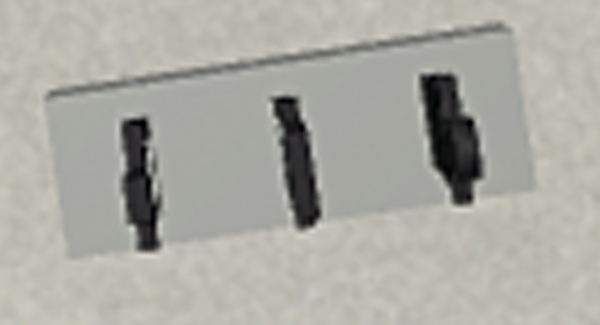

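View pics/side_rack.png

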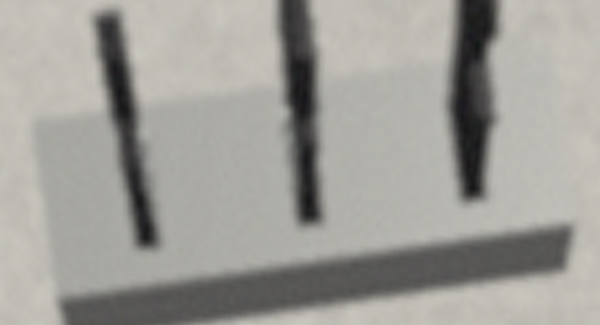

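```bash
cat > fit.py <<'E'
from h import *
from scipy.optimize import least_squares
def fit(n,p,z,c0,yaw0,L,Wd,reg,r=.5,free=True):
    x0,x1,y0,y1=reg
    X,Y=np.meshgrid(np.arange(x0,x1,r),np.arange(y0,y1,r))
    uv=proj(n,np.c_[X.ravel(),Y.ravel(),np.full(X.size,z)]).astype(np.float32).reshape(*X.shape,2)
    g=cv2.remap(p.mean(2).astype(np.float32),uv[...,0],uv[...,1],cv2.INTER_LINEAR)
    sg=lambda t,s:1/(1+np.exp(-t/s))
    def model(q):
        c,s=np.cos(q[2]),np.sin(q[2])
        a=(X-q[0])*c+(Y-q[1])*s; b=-(X-q[0])*s+(Y-q[1])*c
        box=sg(a+q[7]/2,q[5])*sg(q[7]/2-a,q[5])*sg(b+q[8]/2,q[6])*sg(q[8]/2-b,q[6])
        return q[3]+q[4]*box
    def res(q):
        return np.r_[(model(q)-g).ravel()/10]
    m=np.median(g)
    q0=[c0[0],c0[1],yaw0,m,g.min()-m,1,1,L,Wd]
    lo=[-np.inf]*5+[.1,.1]+([L-4,Wd-3] if free else [L-.01,Wd-.01]);hi=[np.inf]*5+[4,4]+([L+4,Wd+3] if free else [L+.01,Wd+.01])
    s=least_squares(res,q0,bounds=(lo,hi),loss="soft_l1",x_scale=[1,1,.05,10,10,1,1,1,1])
    return s.x,np.sqrt(np.mean((model(s.x)-g)**2))
E
python3 - <<'E'
from fit import *
for n in("side","top"):
    p=np.load(f"pics/{n}1.npz")["p"]
    for fr in(True,False):
        q,e=fit(n,p,165,(586.5,137.7),.1,41.5,9.2,(560,613,122,154),free=fr);print(n,"slot",q[:2],"yaw",np.degrees(q[2]),"LxW",q[7:],e)
    # plate edges / rack rectangle via rectified image lines
    for nm,z,reg,r in(("rack",34,(370,610,-345,-205),.4),):
        pass
E
python3 - <<'E'
# lines
from h import *
def rect(n,p,z,reg,r):
    x0,x1,y0,y1=reg
    X,Y=np.meshgrid(np.arange(x0,x1,r),np.arange(y0,y1,r))
    uv=proj(n,np.c_[X.ravel(),Y.ravel(),np.full(X.size,z)]).astype(np.float32).reshape(*X.shape,2)
    return cv2.remap(p.mean(2).astype(np.float32),uv[...,0],uv[...,1],cv2.INTER_LINEAR)
def edge(n,p,z,A,B,half=6,sgn=None):
    # strongest gradient perpendicular to AB, fit a line
    A,B=np.array(A,float),np.array(B,float);d=(B-A)/np.linalg.norm(B-A);m=np.array([-d[1],d[0]])
    ss=np.linspace(0,np.linalg.norm(B-A),80);tt=np.arange(-half,half,.2)
    P=A+ss[:,None,None]*d+tt[None,:,None]*m
    uv=proj(n,np.c_[P.reshape(-1,2),np.full(P.shape[0]*P.shape[1],z)]).astype(np.float32).reshape(*P.shape)
    g=cv2.remap(p.mean(2).astype(np.float32),uv[...,0],uv[...,1],cv2.INTER_LINEAR)
    g=cv2.GaussianBlur(g,(0,0),3);dg=np.gradient(g,axis=1)
    w=np.maximum(dg*sgn,0) if sgn else abs(dg); w=w**2
    i=w.argmax(1);t=tt[i]
    k=np.ones(len(t),bool)
    for _ in range(5):
        f=np.polyfit(ss[k],t[k],1);rs=abs(np.polyval(f,ss)-t);k=rs<max(.6,2*np.median(rs))
    return np.degrees(np.arctan2(d[1],d[0])+np.arctan(f[0])),A+m*np.polyval(f,0),B+m*np.polyval(f,ss[-1]),k.sum(),np.std(rs[k])
for n in("top","side"):
    p=np.load(f"pics/{n}1.npz")["p"]
    print(n,"plate far",edge(n,p,165,(545,183.5),(622,189)))
    if n=="top":print(n,"plate near",edge(n,p,165,(548,86),(635,95)))
    print(n,"rail L out",edge(n,p,166,(532,175),(540,90)))
    print(n,"rail R out",edge(n,p,166,(633,180),(641,100)))
p=np.load("pics/top1.npz")["p"]
print("rack left",edge("top",p,34,(389.5,-250),(397,-310)))
print("rack right",edge("top",p,34,(575,-225),(583,-280)))
print("rack near",edge("top",p,34,(400,-312),(580,-287)))
print("rack far",edge("top",p,34,(392,-249),(570,-222)))
p=np.load("pics/side1.npz")["p"]
print("rack near side",edge("side",p,34,(397,-330),(597,-301)))
E
```

```text
side slot [587.65 137.4 ] yaw 6.643326620077082 LxW [41.36  9.11] 1.9052352745634888
side slot [587.65 137.4 ] yaw 6.644866173019167 LxW [41.49  9.19] 1.9095656207727743
top slot [586.2  137.45] yaw 6.678394580135139 LxW [41.49  9.62] 4.633889016652608
top slot [586.2  137.48] yaw 6.7489701912881 LxW [41.5   9.21] 5.047943704399667
top plate far (np.float64(6.028124744609122), array([545.15, 181.4 ]), array([621.96, 189.51]), np.int64(66), np.float64(0.13762383800690198))
top plate near (np.float64(6.745913106715246), array([548.19,  84.21]), array([635.05,  94.49]), np.int64(80), np.float64(0.15723163349736313))
top rail L out (np.float64(-83.4721363986423), array([529.6 , 174.77]), array([539.31,  89.94]), np.int64(80), np.float64(0.11683198636719254))
top rail R out (np.float64(-84.7643592745721), array([630.91, 179.79]), array([638.25,  99.72]), np.int64(80), np.float64(0.545986458521388))
side plate far (np.float64(3.5704340334925075), array([544.91, 184.74]), array([621.96, 189.55]), np.int64(78), np.float64(1.2561307529801153))
side rail L out (np.float64(-84.78485578254741), 
[... 263 characters left out ...]
4(-83.82810112792576), array([ 386.17, -250.42]), array([ 392.67, -310.54]), np.int64(58), np.float64(0.32476581265916216))
rack right (np.float64(-85.80175047338135), array([ 573.66, -225.2 ]), array([ 577.73, -280.77]), np.int64(67), np.float64(1.091829646148233))
rack near (np.float64(9.551773829713776), array([ 400.69, -316.99]), array([ 579.98, -286.82]), np.int64(66), np.float64(0.7070988078910845))
rack far (np.float64(8.625183178170461), array([ 392.75, -253.94]), array([ 570.75, -226.94]), np.int64(80), np.float64(2.80647164613613e-16))
rack near side (np.float64(8.355812301143668), array([ 396.93, -329.49]), array([ 596.87, -300.12]), np.int64(80), np.float64(0.054432106145440785))
```

Run:
```python
from h import *
for n in("top","side"):
    z=np.load(f"pics/{n}1.npz");W=world(n,z["d"])
    print(n)
    for lo,hi in((122,132),(112,122),(100,112)):
        k=(abs(W[...,0]-488)<25)&(abs(W[...,1]+278)<35)&(W[...,2]>lo)&(W[...,2]<hi)
        P=W[k]
        if len(P)<4: print(len(P));continue
        c=P.mean(0);u,s,v=np.linalg.svd(P[:,:2]-c[:2]);a=v[0];t=(P[:,:2]-c[:2])@v.T
        print(lo,hi,len(P),c,"mid",(P.min(0)+P.max(0))/2,"ang",np.degrees(np.arctan2(a[1],a[0])),"ext",np.ptp(t,0))
p=np.load("pics/top1.npz")["p"]
c=p[215:285,285:345,::-1];cv2.imwrite("pics/c1.png",np.clip(cv2.resize(c,None,fx=8,fy=8,interpolation=cv2.INTER_NEAREST)*3,0,255).astype(np.uint8))
p=np.load("pics/side1.npz")["p"]
c=p[215:285,190:280,::-1];cv2.imwrite("pics/c2.png",np.clip(cv2.resize(c,None,fx=8,fy=8,interpolation=cv2.INTER_NEAREST)*3,0,255).astype(np.uint8))
```

```text
top
122 132 82 [ 490.12 -279.75  126.17] mid [ 490.44 -279.7   125.22] ang 99.43811609457634 ext [35.88  9.87]
3
100 112 6 [ 485.06 -270.66  107.31] mid [ 485.1  -278.13  106.81] ang 94.15845111897383 ext [31.65  4.36]
side
122 132 79 [ 490.44 -280.23  125.43] mid [ 490.3  -279.08  124.87] ang -80.81560830385021 ext [35.87 10.29]
112 122 19 [ 491.05 -291.82  117.27] mid [ 490.53 -283.49  117.29] ang -66.7921430724243 ext [28.48  7.95]
100 112 20 [ 491.02 -293.39  106.28] mid [ 489.97 -281.92  106.29] ang -70.23622888068915 ext [31.9   7.97]
```

View pics/c1.png

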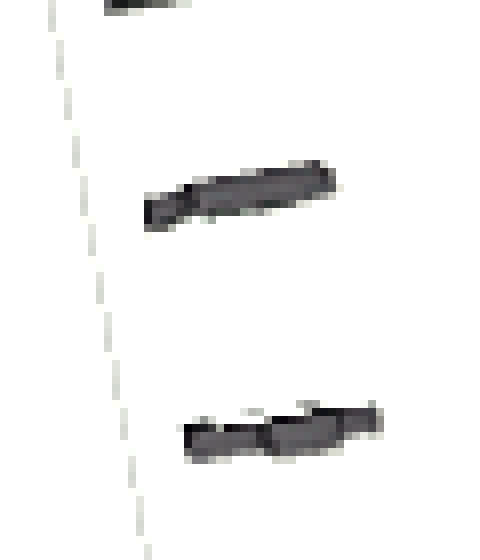

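View pics/c2.png

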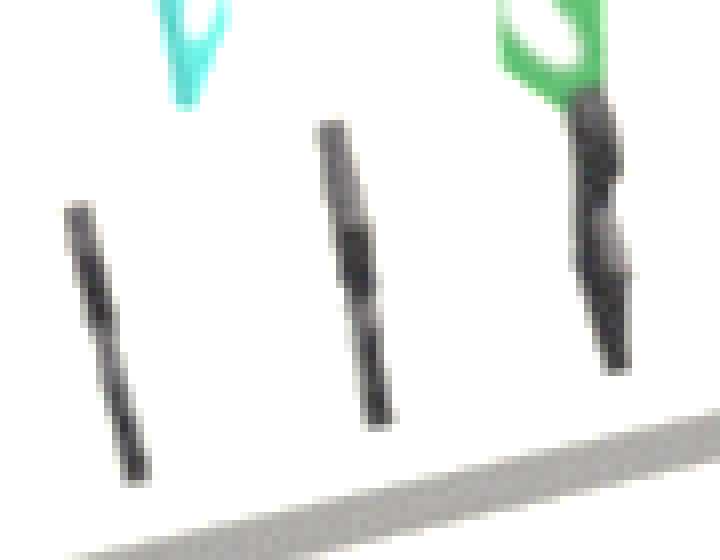

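The candidates for the round slide are three black slides and two look-alikes, given as top-camera pixels:
- (310,211): disc grip, so this is the blank.
- (314,239): plain tab measuring 35.9 x 9.9 mm.
- (320,269): narrow tab, so this is the square one.
- (266,213) and (256,260): the green and turquoise look-alikes.

Only the middle black slide at (314,239) has the plain 36 mm tab, and the enlarged crops confirm it. The slot is at about (587, 137.5), yaw about 6.6°. I'm moving over the rack now.

>>> move_arm:
  moves:
    - {"claw":0.4,"travel":[-0.0085,-0.032,0],"dr":[0,0,-0.128]}
    - {"claw":0.4,"travel":[-0.017,-0.064,0],"dr":[0,0,-0.256]}
    - {"claw":0.4,"travel":[-0.0255,-0.096,0],"dr":[0,0,-0.384]}
    - {"claw":0.4,"travel":[-0.034,-0.128,0],"dr":[0,0,-0.512]}
    - {"claw":0.4,"travel":[-0.0425,-0.16,0],"dr":[0,0,-0.64]}

```text
t: 2.0
eef_pos: [365.6, -386.5, 304.0]
tool_rot: [[0.889, -0.458, 0.0], [-0.458, -0.889, -0.0], [0.0, 0.0, -1.0]]
wrist_force: [0.2, -0.4, -0.8]
width: 34.2
```

```bash
cat > go.py <<'E'
import sys
from h import *
from scipy.spatial.transform import Rotation as Ro
def rel(x,y,z,ang):
    s=arm.read_state();R=s["tool_rot"]
    a=np.radians(ang);Rt=np.array([[np.cos(a),np.sin(a),0],[np.sin(a),-np.cos(a),0],[0,0,-1]])
    t=R.T@(np.array([x,y,z])-s["eef_pos"]);r=Ro.from_matrix(R.T@Rt).as_rotvec()
    print("t",round(s["t"],2),"pos",s["eef_pos"],"ang",np.degrees(np.arctan2(R[1,0],R[0,0])),"tilt",np.degrees([R[0,2],R[1,2]]),"F",s["wrist_force"],"M",s["moment"],"w",s["width"])
    print("travel mm",t,"dr mrad",r*1000)
rel(*map(float,sys.argv[1:5]))
E
python3 go.py 490.3 -280 230 9
```

```text
t 2.0 pos [ 365.6  -386.49  303.98] ang -27.265365513122813 tilt [ 0.01 -0.01] F [ 0.25 -0.41 -0.84] M [-0.06 -0.01  0.04] w 34.229347234105184
travel mm [  62.05 -151.79   73.98] dr mrad [   0.14   -0.17 -632.95]
```

>>> move_arm:
  moves:
    - {"claw":0.4,"travel":[0.0125,-0.0303,0.01],"dr":[0,0,-0.127]}
    - {"claw":0.4,"travel":[0.025,-0.0606,0.02],"dr":[0,0,-0.254]}
    - {"claw":0.4,"travel":[0.0375,-0.091,0.03],"dr":[0,0,-0.38]}
    - {"claw":0.4,"travel":[0.05,-0.1215,0.05],"dr":[0,0,-0.507]}
    - {"claw":0.4,"travel":[0.062,-0.1518,0.074],"dr":[0,0,-0.633]}

```text
t: 2.5
eef_pos: [491.1, -280.7, 229.8]
tool_rot: [[0.988, 0.157, 0.001], [0.157, -0.988, -0.001], [0.001, 0.001, -1.0]]
wrist_force: [-0.3, -0.1, -0.6]
width: 33.7
```

```bash
python3 go.py 490.3 -280 170 9
python3 - <<'E'
from h import *
for n in("top","side"):
    p,d=arm.get_image(n);np.savez(f"pics/{n}2.npz",p=p,d=d)
    W=world(n,d)
a=cv2.imread("pics/top0.png")
p=np.load("pics/top2.npz")["p"][190:310,260:380,::-1];q=np.load("pics/side2.npz")["p"][150:290,180:320,::-1]
cv2.imwrite("pics/o.png",np.clip(np.hstack([cv2.resize(p,(400,400),interpolation=cv2.INTER_CUBIC),cv2.resize(q,(400,400),interpolation=cv2.INTER_CUBIC)])*1.8,0,255).astype(np.uint8))
E
```

```text
t 2.5 pos [ 491.08 -280.66  229.85] ang 9.010389681396957 tilt [ 0.08 -0.05] F [-0.27 -0.06 -0.57] M [-0.01 -0.03 -0.01] w 33.74942075525112
travel mm [-0.74 -0.84 59.85] dr mrad [ 1.13 -1.23  0.18]
```

View pics/o.png

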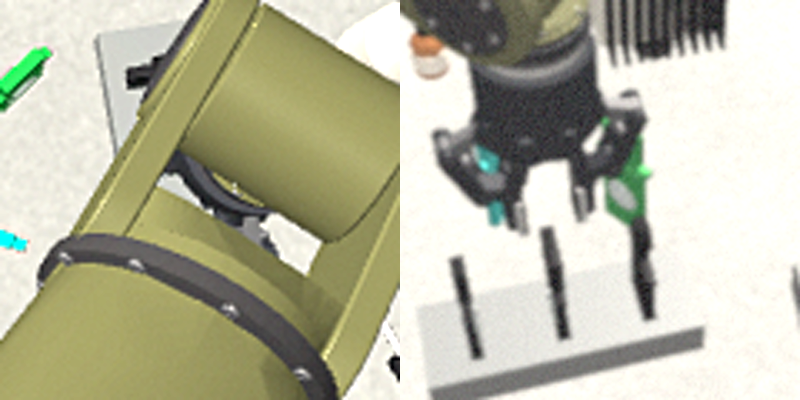

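The side crop shows the open jaws (about px 515 to 585 in the crop) straddling the middle black slide, clear of both neighbours. Descending.

>>> move_arm:
  moves:
    - {"claw":0.4,"travel":[-0.0007,-0.0008,0.012],"dr":[0.001,-0.001,0]}
    - {"claw":0.4,"travel":[-0.0007,-0.0008,0.03],"dr":[0.001,-0.001,0]}
    - {"claw":0.4,"travel":[-0.0007,-0.0008,0.048],"dr":[0.001,-0.001,0]}
    - {"claw":0.4,"travel":[-0.0007,-0.0008,0.06],"dr":[0.001,-0.001,0]}
    - {"claw":0.4,"travel":[-0.0007,-0.0008,0.06],"dr":[0.001,-0.001,0]}

```text
t: 3.1
eef_pos: [488.3, -281.2, 168.6]
tool_rot: [[0.989, 0.15, -0.003], [0.15, -0.989, 0.002], [-0.003, -0.002, -1.0]]
wrist_force: [-0.6, -1.2, -1.0]
width: 34.2
```

```bash
python3 go.py 490.3 -280 170 9
```

```text
t 3.1 pos [ 488.28 -281.2   168.59] ang 8.613404863334752 tilt [-0.17  0.11] F [-0.57 -1.19 -0.98] M [-0.01 -0.02 -0.02] w 34.17451229312765
travel mm [ 2.17 -0.89 -1.41] dr mrad [-2.38  2.6  -6.75]
```

```bash
python3 - <<'E'
from h import *
for i in range(4):
    arm.get_image("side")
    s=arm.read_state();print(s["t"],s["eef_pos"],s["qpos"],s["qvel"])
E
python3 go.py 490.3 -280 170 9
```

```text
3.15 [ 488.71 -281.34  169.75] [-33.65  27.23  92.35   0.    60.54 -42.28] [ 0.31 -1.29 -1.25 -0.03  0.63 -0.07]
3.2 [ 489.06 -281.35  170.48] [-33.63  27.18  92.31   0.    60.55 -42.28] [ 0.19 -0.55 -0.6  -0.03  0.01 -0.  ]
3.25 [ 489.22 -281.34  170.82] [-33.62  27.15  92.3    0.    60.55 -42.29] [ 0.28 -0.15 -0.22  0.05  0.01 -0.06]
3.3 [ 489.3  -281.26  170.89] [-33.61  27.15  92.29   0.    60.55 -42.29] [ 0.27  0.08  0.12  0.03 -0.14  0.02]
t 3.3 pos [ 489.3  -281.26  170.89] ang 8.680480684141436 tilt [ 0.01 -0.  ] F [-1.14  1.15  0.13] M [-0.01  0.02  0.02] w 34.14911294226096
travel mm [ 1.18 -1.1   0.89] dr mrad [ 0.08 -0.18 -5.58]
```

>>> move_arm:
  moves:
    - {"claw":0.4,"travel":[0.0012,-0.0011,0.001],"dr":[0,0,-0.005]}
    - {"claw":0.4,"travel":[0.0012,-0.0011,0.001],"dr":[0,0,-0.005]}
    - {"claw":0.2,"travel":[0.0012,-0.0011,0.001],"dr":[0,0,-0.005]}
    - {"claw":0.0,"travel":[0.0012,-0.0011,0.001],"dr":[0,0,-0.005]}
    - {"claw":0.0,"travel":[0.0012,-0.0011,0.001],"dr":[0,0,-0.005]}

```text
t: 3.8
eef_pos: [490.3, -279.7, 169.1]
tool_rot: [[0.988, 0.156, -0.001], [0.156, -0.988, 0.001], [-0.001, -0.001, -1.0]]
wrist_force: [0.4, -0.4, 1.6]
width: 9.2
```

```bash
python3 - <<'E'
from h import *
for i in range(4):
    p,d=arm.get_image("side")
cv2.imwrite("pics/g.png",np.clip(cv2.resize(p[150:290,180:320,::-1],(560,560),interpolation=cv2.INTER_CUBIC)*1.8,0,255).astype(np.uint8))
E
python3 go.py 490.3 -280 170 9
```

```text
t 4.0 pos [ 490.26 -279.65  169.12] ang 8.992631518873658 tilt [-0.04  0.04] F [ 0.65 -0.06  3.65] M [ 0.06 -0.12 -0.  ] w 8.823981768874603
travel mm [-0.01  0.35 -0.88] dr mrad [-0.72  0.55 -0.13]
```

View pics/g.png

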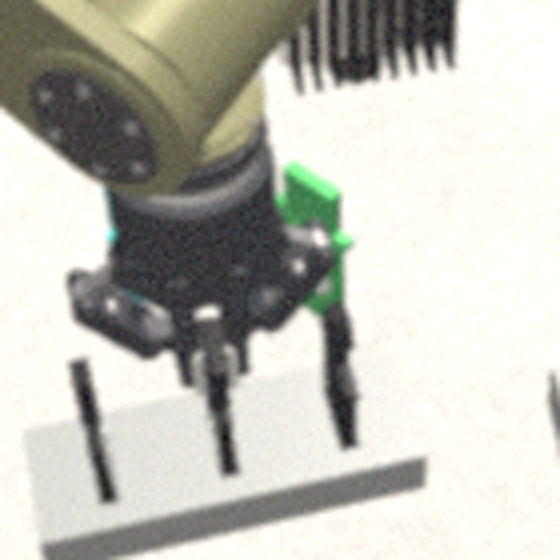

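The jaws are closed on the middle slide's tab at crop px (210,350), opening 9 mm. Lifting straight up.

>>> move_arm:
  moves:
    - {"claw":0.0,"travel":[0,0,-0.006],"dr":[0,0,0]}
    - {"claw":0.0,"travel":[0,0,-0.018],"dr":[0,0,0]}
    - {"claw":0.0,"travel":[0,0,-0.036],"dr":[0,0,0]}
    - {"claw":0.0,"travel":[0,0,-0.058],"dr":[0,0,0]}
    - {"claw":0.0,"travel":[0,0,-0.08],"dr":[0,0,0]}

```text
t: 4.5
eef_pos: [490.0, -279.6, 250.4]
tool_rot: [[0.988, 0.156, -0.001], [0.156, -0.988, 0.001], [-0.001, -0.001, -1.0]]
wrist_force: [0.9, 0.1, -1.6]
width: 9.1
```

>>> move_arm:
  moves:
    - {"claw":0.0,"travel":[0,0,-0.025],"dr":[0,0,0]}
    - {"claw":0.0,"travel":[0,0,-0.055],"dr":[0,0,0]}
    - {"claw":0.0,"travel":[0,0,-0.085],"dr":[0,0,0]}
    - {"claw":0.0,"travel":[0,0,-0.11],"dr":[0,0,0]}
    - {"claw":0.0,"travel":[0,0,-0.12],"dr":[0,0,0]}

```text
t: 5.0
eef_pos: [490.3, -279.8, 372.1]
tool_rot: [[0.988, 0.156, 0.002], [0.156, -0.988, -0.001], [0.002, 0.002, -1.0]]
wrist_force: [-0.4, -0.2, -0.8]
width: 9.1
```

```bash
python3 - <<'E'
from h import *
for i in range(3):
    p,d=arm.get_image("side")
cv2.imwrite("pics/l.png",np.clip(cv2.resize(p[90:290,160:360,::-1],(600,600),interpolation=cv2.INTER_CUBIC)*1.8,0,255).astype(np.uint8))
E
python3 go.py 587 137.5 360 96.6
```

```text
t 5.15 pos [ 490.23 -279.69  368.57] ang 8.995371925064697 tilt [-0.07  0.05] F [-0.68  0.23 -0.59] M [-0.03 -0.04 -0.03] w 9.054030778278443
travel mm [ 160.82 -396.92    8.83] dr mrad [   -1.75     0.06 -1528.99]
```

View pics/l.png

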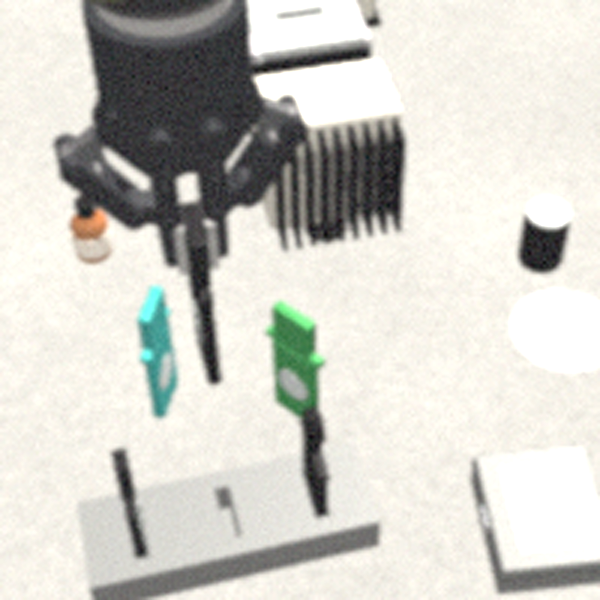

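The slide hangs upright and alone in the gripper (crop px (205,310)), and the rack's middle pocket is empty. Next I carry it towards the slot.

>>> move_arm:
  moves:
    - {"claw":0.0,"travel":[0.008,-0.02,0],"dr":[0,0,-0.08]}
    - {"claw":0.0,"travel":[0.02,-0.05,0],"dr":[0,0,-0.19]}
    - {"claw":0.0,"travel":[0.032,-0.08,0],"dr":[0,0,-0.31]}
    - {"claw":0.0,"travel":[0.045,-0.112,0],"dr":[0,0,-0.43]}
    - {"claw":0.0,"travel":[0.058,-0.145,0],"dr":[0,0,-0.55]}

```text
t: 5.65
eef_pos: [524.8, -126.2, 367.2]
tool_rot: [[0.757, 0.653, -0.004], [0.653, -0.757, 0.002], [-0.002, -0.004, -1.0]]
wrist_force: [-0.3, 0.5, -0.3]
width: 8.9
```

```bash
python3 go.py 587 137.5 368 96.6
```

```text
t 5.65 pos [ 524.85 -126.22  367.19] ang 40.76784977883349 tilt [-0.22  0.09] F [-0.26  0.51 -0.3 ] M [-0.05 -0.    0.01] w 8.866298824569904
travel mm [ 219.28 -159.15   -0.61] dr mrad [  -4.34   -0.14 -974.46]
```

>>> move_arm:
  moves:
    - {"claw":0.0,"travel":[0.023,-0.016,0],"dr":[0,0,-0.1]}
    - {"claw":0.0,"travel":[0.046,-0.033,0],"dr":[0,0,-0.2]}
    - {"claw":0.0,"travel":[0.069,-0.05,0],"dr":[0,0,-0.3]}
    - {"claw":0.0,"travel":[0.092,-0.066,0],"dr":[0,0,-0.4]}
    - {"claw":0.0,"travel":[0.115,-0.083,0],"dr":[0,0,-0.5]}

```text
t: 6.15
eef_pos: [558.4, 11.4, 367.2]
tool_rot: [[0.352, 0.936, -0.004], [0.936, -0.352, 0.001], [-0.001, -0.004, -1.0]]
wrist_force: [0.1, -0.2, -0.2]
width: 9.0
```

```bash
python3 go.py 587 137.5 368 96.6
```

```text
t 6.15 pos [558.44  11.44 367.2 ] ang 69.38830928036361 tilt [-0.23  0.05] F [ 0.14 -0.23 -0.21] M [-0.03 -0.04 -0.01] w 8.954369311751012
travel mm [128.04 -17.65  -0.8 ] dr mrad [  -4.15   -0.41 -474.93]
```

>>> move_arm:
  moves:
    - {"claw":0.0,"travel":[0.03,-0.004,0],"dr":[0,0,-0.12]}
    - {"claw":0.0,"travel":[0.065,-0.009,0],"dr":[0,0,-0.24]}
    - {"claw":0.0,"travel":[0.095,-0.013,0],"dr":[0,0,-0.36]}
    - {"claw":0.0,"travel":[0.115,-0.016,0],"dr":[0,0,-0.44]}
    - {"claw":0.0,"travel":[0.128,-0.018,0],"dr":[0,0,-0.475]}

```text
t: 6.65
eef_pos: [587.2, 137.8, 367.2]
tool_rot: [[-0.115, 0.993, -0.004], [0.993, 0.115, 0.0], [0.001, -0.004, -1.0]]
wrist_force: [-0.5, -0.7, -0.3]
width: 9.0
```

```bash
python3 - <<'E'
from h import *
for i in range(3):
  for n in ("side","top"):
    p,d=arm.get_image(n);np.savez(f"pics/{n}3.npz",p=p,d=d)
p=np.load("pics/top3.npz")["p"][120:280,60:220,::-1];q=np.load("pics/side3.npz")["p"][40:180,190:330,::-1]
cv2.imwrite("pics/o3.png",np.clip(np.hstack([cv2.resize(p,(400,400),interpolation=cv2.INTER_CUBIC),cv2.resize(q,(400,400),interpolation=cv2.INTER_CUBIC)])*1.3,0,255).astype(np.uint8))
E
python3 go.py 587 137.5 368 96.6
```

```text
t 6.95 pos [587.17 135.34 368.95] ang 96.23830178862272 tilt [-0.08  0.04] F [ 0.34 -0.41 -0.93] M [-0.06  0.03 -0.02] w 8.999753917178975
travel mm [2.16 0.07 0.95] dr mrad [-1.4  -0.81 -6.31]
```

View pics/o3.png

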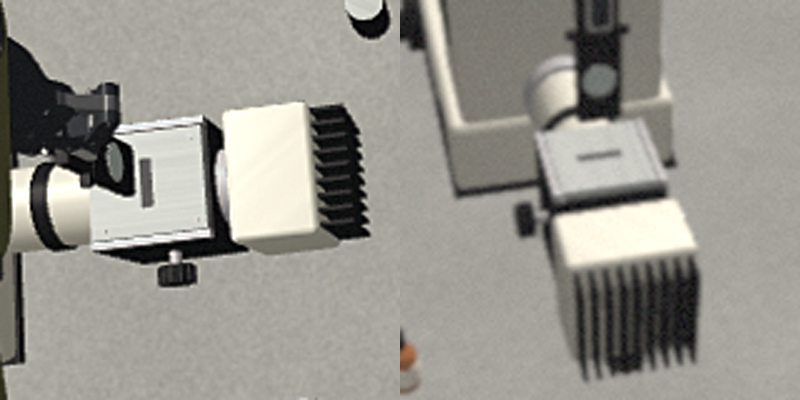

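Both views show the held slide's round window (crop px (115,160) and (600,80)), with the slot just below it. I'll lower to just above the plate.

>>> move_arm:
  moves:
    - {"claw":0.0,"travel":[0.0005,0,0.008],"dr":[0,0,-0.003]}
    - {"claw":0.0,"travel":[0.001,0,0.018],"dr":[0,0,-0.006]}
    - {"claw":0.0,"travel":[0.002,0,0.026],"dr":[0,0,-0.006]}
    - {"claw":0.0,"travel":[0.002,0,0.032],"dr":[0,0,-0.006]}
    - {"claw":0.0,"travel":[0.002,0,0.034],"dr":[0,0,-0.006]}

```text
t: 7.45
eef_pos: [586.8, 138.3, 334.1]
tool_rot: [[-0.117, 0.993, -0.002], [0.993, 0.117, 0.001], [0.001, -0.002, -1.0]]
wrist_force: [-0.6, -0.5, -1.2]
width: 9.2
```

```bash
python3 - <<'E'
from h import *
for n in ("side","top","side","top"):
    p,d=avg(n,3);np.savez(f"pics/{n}4.npz",p=p,d=d)
p=np.load("pics/top4.npz")["p"][160:240,80:160,::-1];q=np.load("pics/side4.npz")["p"][50:130,225:305,::-1]
cv2.imwrite("pics/o4.png",np.clip(np.hstack([cv2.resize(p,(400,400),interpolation=cv2.INTER_CUBIC),cv2.resize(q,(400,400),interpolation=cv2.INTER_CUBIC)])*1.3,0,255).astype(np.uint8))
E
python3 go.py 587 137.5 331 96.6
```

```text
t 8.05 pos [586.96 138.35 335.19] ang 96.71244811791355 tilt [-0.06  0.05] F [-0.33 -0.84  0.01] M [ 0.    0.01 -0.08] w 9.256607860747843
travel mm [-0.85 -0.06  4.19] dr mrad [-0.97 -0.97  1.96]
```

View pics/o4.png

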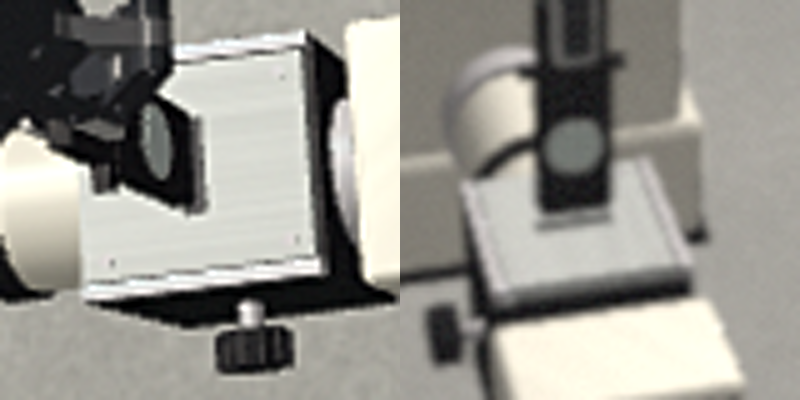

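```bash
cat > face.py <<'E'
import sys
from h import *
def run(tag,cx,cy,yaw=6.6,zf=172,scale=.25):
    a=np.radians(yaw);ex=np.array([np.cos(a),np.sin(a),0]);ey=np.array([-np.sin(a),np.cos(a),0])
    c=np.array([cx,cy,0])-4*ey
    out=[]
    for n in("side","top"):
        p=np.load(f"pics/{n}{tag}.npz")["p"]
        U,Z=np.meshgrid(np.arange(-30,30,scale),np.arange(zf-12,zf+48,scale))
        X=c+U[...,None]*ex+Z[...,None]*np.array([0,0,1])
        uv=proj(n,X.reshape(-1,3)).astype(np.float32).reshape(*U.shape,2)
        g=cv2.remap(p.astype(np.float32),uv[...,0],uv[...,1],cv2.INTER_CUBIC)
        out.append(np.clip(g[::-1,:,::-1]*1.5,0,255))
        G=cv2.GaussianBlur(g.mean(2),(0,0),2)
        # vertical edges: rows zf+3..zf+10
        L=[];R=[];us=U[0]
        for z in np.arange(zf+3,zf+10,1.):
            i=int((z-(zf-12))/scale);dg=np.gradient(G[i])
            l=(us>-26)&(us<-14);r=(us>14)&(us<26)
            L.append(us[l][dg[l].argmin()]);R.append(us[r][dg[r].argmax()])
        print(n,"L",np.array(L),"R",np.array(R),"mid",(np.median(L)+np.median(R))/2)
        zs=Z[:,0];B=[]
        for u in np.arange(-14,15,4.):
            j=int((u+30)/scale);dg=np.gradient(G[:,j]);k=(zs>zf-8)&(zs<zf+6)
            B.append(zs[k][dg[k].argmin()])
        print(n,"bottom z on nominal face plane",np.array(B))
    cv2.imwrite(f"pics/face{tag}.png",cv2.resize(np.hstack(out).astype(np.uint8),None,fx=1.6,fy=1.6))
if __name__=="__main__":run(sys.argv[1],*map(float,sys.argv[2:]))
E
python3 face.py 4 586.96 138.35 6.6 172
```

```text
side L [-17.   -17.   -16.75 -16.75 -16.75 -19.   -19.  ] R [20.25 20.25 20.25 20.25 20.25 20.25 20.25] mid 1.625
side bottom z on nominal face plane [175.25 174.75 174.25 176.25 175.5  175.25 174.5  174.25]
top L [-23.75 -23.75 -24.   -24.25 -24.25 -24.5  -24.75] R [19.   19.   19.25 19.25 19.25 19.25 19.25] mid -2.5
top bottom z on nominal face plane [164.25 172.5  171.75 173.5  168.   173.   166.   165.  ]
```

View pics/face4.png

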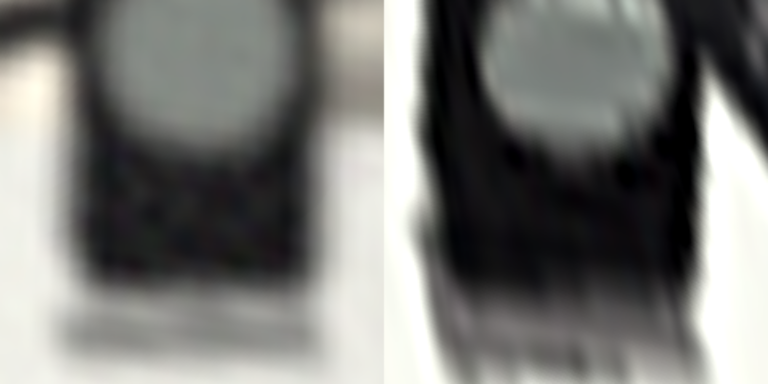

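```bash
cat > sil.py <<'E'
import sys
from h import *
# 50% crossing along image rows through the lower slide, in raw image
def cross(g,us,lo,hi):
    k=(us>=lo)&(us<=hi);return us[k],g[k]
def run(tag,cx,cy,yaw=6.6,zf=172):
    a=np.radians(yaw);ex=np.array([np.cos(a),np.sin(a),0]);ey=np.array([-np.sin(a),np.cos(a),0]);ez=np.array([0,0,1.])
    for n in("side","top"):
        p=np.load(f"pics/{n}{tag}.npz")["p"].mean(2).astype(np.float32)
        # edges: (name, u, v) vertical edges; sample perpendicular along ex
        for nm,u0,v0,sg in(("L back",-20,4,-1),("L front",-20,-4,-1),("R front",20,-4,1)):
            us=np.arange(-7,7,.25);zs=np.arange(zf+5,zf+11,1.)
            X=np.array([cx,cy,0])+(u0+us)[None,:,None]*ex+v0*ey+zs[:,None,None]*ez
            uv=proj(n,X.reshape(-1,3)).astype(np.float32).reshape(len(zs),len(us),2)
            g=cv2.remap(p,uv[...,0],uv[...,1],cv2.INTER_LINEAR).mean(0)
            print(n,nm,np.round(g[::4]).astype(int), "u:",us[0],"..1mm")
        # bottom edge of front face: sample along z at u in -12..12
        dz=np.arange(-8,8,.5);uu=np.arange(-12,13,3.)
        X=np.array([cx,cy,0])+uu[:,None,None]*ex-4*ey+(zf+dz)[None,:,None]*ez
        uv=proj(n,X.reshape(-1,3)).astype(np.float32).reshape(len(uu),len(dz),2)
        g=cv2.remap(p,uv[...,0],uv[...,1],cv2.INTER_LINEAR).mean(0)
        print(n,"bottom z-8..+8 by 1",np.round(g[::2]).astype(int))
run(sys.argv[1],*map(float,sys.argv[2:]))
E
python3 sil.py 4 586.96 138.35 6.6 172; python3 go.py 587 137.5 331 96.6
```

```text
side L back [159 159 158 157 156 146 137 124 106  88  70  53  36  30] u: -7.0 ..1mm
side L front [159 159 159 156 151 146 132 118 102  84  64  50  38  26] u: -7.0 ..1mm
side R front [ 23  25  26  36  47  60  78  97 113 126 139 145 150 154] u: -7.0 ..1mm
side bottom z-8..+8 by 1 [119 108 100  97  95  95  96  97  93  84  72  59  47  36  27  23]
top L back [168 170 171 173 177 163 128  87  47  18  10   6  10  12] u: -7.0 ..1mm
top L front [169 165 142 101  73  58  43  27  16  12  10  11  12  13] u: -7.0 ..1mm
top R front [ 13  11  10  12  24  44  83 132 162 171 175 172 169 167] u: -7.0 ..1mm
top bottom z-8..+8 by 1 [83 80 77 74 71 67 62 55 49 42 35 29 24 19 16 13]
t 8.05 pos [586.96 138.35 335.19] ang 96.71244811791355 tilt [-0.06  0.05] F [-0.33 -0.84  0.01] M [ 0.    0.01 -0.08] w 9.256607860747843
travel mm [-0.85 -0.06  4.19] dr mrad [-0.97 -0.97  1.96]
```

>>> move_arm:
  moves:
    - {"claw":0.0,"travel":[-0.0002,-0.0001,0.001],"dr":[-0.001,-0.001,0.001]}
    - {"claw":0.0,"travel":[-0.0004,-0.0002,0.002],"dr":[-0.001,-0.001,0.002]}
    - {"claw":0.0,"travel":[-0.0006,-0.0003,0.003],"dr":[-0.001,-0.001,0.002]}
    - {"claw":0.0,"travel":[-0.0006,-0.0003,0.004],"dr":[-0.001,-0.001,0.002]}
    - {"claw":0.0,"travel":[-0.0006,-0.0003,0.004],"dr":[-0.001,-0.001,0.002]}

```text
t: 8.55
eef_pos: [586.7, 137.7, 330.9]
tool_rot: [[-0.115, 0.993, -0.0], [0.993, 0.115, -0.0], [-0.0, -0.0, -1.0]]
wrist_force: [0.5, 0.3, -0.0]
width: 9.1
```

```bash
python3 - <<'E'
from h import *
for n in ("side","top"):
    p,d=avg(n,3);np.savez(f"pics/{n}5.npz",p=p,d=d)
p=np.load("pics/top5.npz")["p"][160:240,80:160,::-1];q=np.load("pics/side5.npz")["p"][50:130,225:305,::-1]
cv2.imwrite("pics/o5.png",np.clip(np.hstack([cv2.resize(p,(400,400),interpolation=cv2.INTER_CUBIC),cv2.resize(q,(400,400),interpolation=cv2.INTER_CUBIC)])*1.3,0,255).astype(np.uint8))
E
python3 go.py 586.73 137.7 329 96.6
```

```text
t 8.85 pos [586.73 137.76 331.15] ang 96.60369210624665 tilt [ 0. -0.] F [-0.33  0.87  0.09] M [-0.01  0.   -0.01] w 8.938744438959178
travel mm [-0.05 -0.    2.15] dr mrad [0.01 0.03 0.06]
```

View pics/o5.png

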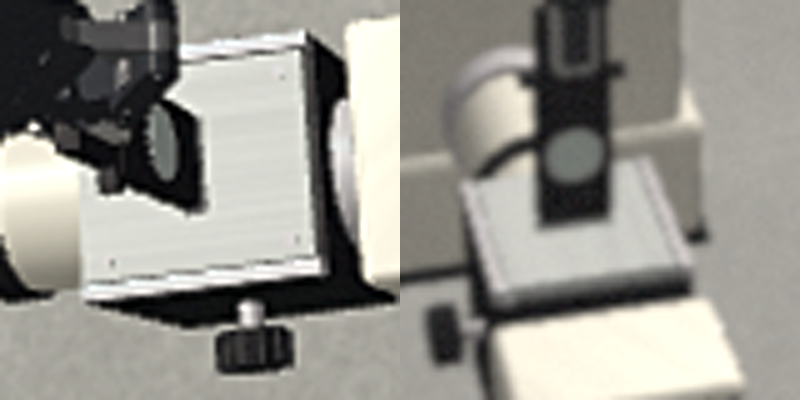

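The foot (crops: (190,205) and (573,222)) now covers the slot mouth in both views. I'll feel downward in small steps.

>>> move_arm:
  moves:
    - {"claw":0.0,"travel":[0,0,0.0006],"dr":[0,0,0]}
    - {"claw":0.0,"travel":[0,0,0.0012],"dr":[0,0,0]}
    - {"claw":0.0,"travel":[0,0,0.0018],"dr":[0,0,0]}
    - {"claw":0.0,"travel":[0,0,0.0024],"dr":[0,0,0]}
    - {"claw":0.0,"travel":[0,0,0.0026],"dr":[0,0,0]}

```text
t: 9.35
eef_pos: [586.7, 137.7, 328.4]
tool_rot: [[-0.115, 0.993, -0.0], [0.993, 0.115, -0.0], [-0.0, -0.0, -1.0]]
wrist_force: [-0.9, -0.0, -1.5]
width: 9.0
```

>>> move_arm:
  moves:
    - {"claw":0.0,"travel":[0,0,0.0003],"dr":[0,0,0]}
    - {"claw":0.0,"travel":[0,0,0.0006],"dr":[0,0,0]}
    - {"claw":0.0,"travel":[0,0,0.0008],"dr":[0,0,0]}
    - {"claw":0.0,"travel":[0,0,0.001],"dr":[0,0,0]}
    - {"claw":0.0,"travel":[0,0,0.001],"dr":[0,0,0]}

```text
t: 9.85
eef_pos: [586.7, 137.7, 327.5]
tool_rot: [[-0.115, 0.993, -0.0], [0.993, 0.115, -0.0], [-0.0, -0.0, -1.0]]
wrist_force: [0.2, 1.1, -0.5]
width: 8.9
```

```bash
python3 go.py 586.73 137.7 327.5 96.6
```

```text
t 9.85 pos [586.75 137.71 327.48] ang 96.59677454595153 tilt [-0. -0.] F [ 0.18  1.14 -0.5 ] M [0.03 0.03 0.03] w 8.91749280840677
travel mm [-0.01 -0.02 -0.02] dr mrad [-0.08  0.05 -0.06]
```

>>> move_arm:
  moves:
    - {"claw":0.0,"travel":[0,0,0.0003],"dr":[0,0,0]}
    - {"claw":0.0,"travel":[0,0,0.0006],"dr":[0,0,0]}
    - {"claw":0.0,"travel":[0,0,0.0008],"dr":[0,0,0]}
    - {"claw":0.0,"travel":[0,0,0.001],"dr":[0,0,0]}
    - {"claw":0.0,"travel":[0,0,0.001],"dr":[0,0,0]}

```text
t: 10.35
eef_pos: [586.7, 137.7, 326.5]
tool_rot: [[-0.115, 0.993, -0.0], [0.993, 0.115, -0.0], [-0.0, -0.0, -1.0]]
wrist_force: [0.5, -0.4, -0.9]
width: 9.3
```

```bash
python3 go.py 586.73 137.7 327.5 96.6
```

```text
t 10.35 pos [586.72 137.73 326.47] ang 96.59937477249217 tilt [-0.01 -0.  ] F [ 0.46 -0.35 -0.87] M [-0.01  0.03  0.02] w 9.293138913427466
travel mm [-0.03  0.01 -1.03] dr mrad [-0.16  0.04 -0.01]
```

>>> move_arm:
  moves:
    - {"claw":0.0,"travel":[0,0,0.0003],"dr":[0,0,0]}
    - {"claw":0.0,"travel":[0,0,0.0006],"dr":[0,0,0]}
    - {"claw":0.0,"travel":[0,0,0.0008],"dr":[0,0,0]}
    - {"claw":0.0,"travel":[0,0,0.001],"dr":[0,0,0]}
    - {"claw":0.0,"travel":[0,0,0.001],"dr":[0,0,0]}

```text
t: 10.85
eef_pos: [586.7, 137.7, 325.5]
tool_rot: [[-0.115, 0.993, -0.0], [0.993, 0.115, -0.0], [-0.0, -0.0, -1.0]]
wrist_force: [-0.4, -0.1, -0.4]
width: 9.1
```

>>> move_arm:
  moves:
    - {"claw":0.0,"travel":[0,0,0.0003],"dr":[0,0,0]}
    - {"claw":0.0,"travel":[0,0,0.0006],"dr":[0,0,0]}
    - {"claw":0.0,"travel":[0,0,0.0008],"dr":[0,0,0]}
    - {"claw":0.0,"travel":[0,0,0.001],"dr":[0,0,0]}
    - {"claw":0.0,"travel":[0,0,0.001],"dr":[0,0,0]}

```text
t: 11.35
eef_pos: [586.7, 137.7, 324.5]
tool_rot: [[-0.115, 0.993, -0.0], [0.993, 0.115, -0.0], [-0.0, -0.0, -1.0]]
wrist_force: [-0.7, 0.7, -1.1]
width: 9.2
```

```bash
python3 go.py 586.73 137.7 327.5 96.6
```

```text
t 11.35 pos [586.71 137.73 324.46] ang 96.6003900540466 tilt [-0.01 -0.  ] F [-0.66  0.72 -1.08] M [-0.08 -0.    0.01] w 9.22298037043931
travel mm [-0.03  0.01 -3.04] dr mrad [-0.15  0.01  0.01]
```

>>> move_arm:
  moves:
    - {"claw":0.0,"travel":[0,0,0.0003],"dr":[0,0,0]}
    - {"claw":0.0,"travel":[0,0,0.0006],"dr":[0,0,0]}
    - {"claw":0.0,"travel":[0,0,0.0009],"dr":[0,0,0]}
    - {"claw":0.0,"travel":[0,0,0.0012],"dr":[0,0,0]}
    - {"claw":0.0,"travel":[0,0,0.0012],"dr":[0,0,0]}

```text
t: 11.85
eef_pos: [586.7, 137.7, 323.3]
tool_rot: [[-0.115, 0.993, -0.0], [0.993, 0.115, -0.0], [-0.0, -0.0, -1.0]]
wrist_force: [0.5, -0.2, -1.2]
width: 8.6
```

>>> move_arm:
  moves:
    - {"claw":0.0,"travel":[0,0,0.0003],"dr":[0,0,0]}
    - {"claw":0.0,"travel":[0,0,0.0006],"dr":[0,0,0]}
    - {"claw":0.0,"travel":[0,0,0.0009],"dr":[0,0,0]}
    - {"claw":0.0,"travel":[0,0,0.0012],"dr":[0,0,0]}
    - {"claw":0.0,"travel":[0,0,0.0012],"dr":[0,0,0]}

```text
t: 12.35
eef_pos: [586.7, 137.7, 322.1]
tool_rot: [[-0.115, 0.993, -0.0], [0.993, 0.115, -0.0], [-0.0, -0.0, -1.0]]
wrist_force: [0.6, -0.7, -1.6]
width: 9.2
```

```bash
python3 - <<'E'
from h import *
for n in ("side","top"):
    p,d=avg(n,3);np.savez(f"pics/{n}6.npz",p=p,d=d)
p=np.load("pics/top6.npz")["p"][160:240,80:160,::-1];q=np.load("pics/side6.npz")["p"][50:130,225:305,::-1]
cv2.imwrite("pics/o6.png",np.clip(np.hstack([cv2.resize(p,(400,400),interpolation=cv2.INTER_CUBIC),cv2.resize(q,(400,400),interpolation=cv2.INTER_CUBIC)])*1.3,0,255).astype(np.uint8))
E
python3 go.py 586.73 137.7 324.5 96.6
```

```text
t 12.65 pos [586.73 137.74 322.11] ang 96.60322786010983 tilt [-0. -0.] F [-0.28 -0.29  0.01] M [ 0.03  0.02 -0.02] w 9.282381251208816
travel mm [-0.04 -0.01 -2.39] dr mrad [-0.03  0.04  0.06]
```

View pics/o6.png

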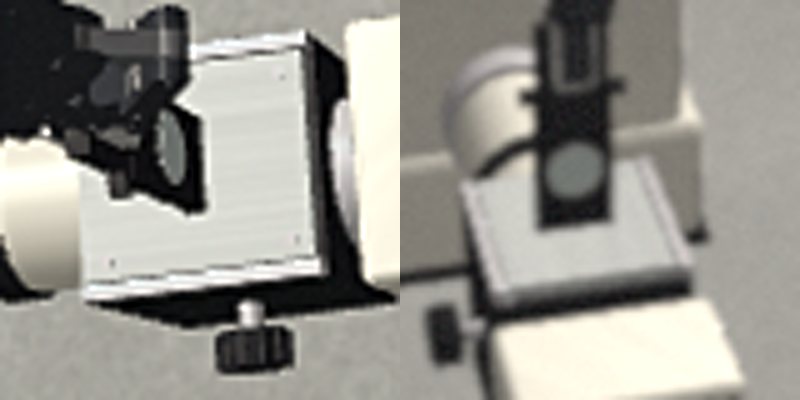

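The window has dropped about 27 px in the side crop, while the foot line stays at the plate (px (573,225)). So the foot is already inside the slot, with no contact force. Continuing gently.

>>> move_arm:
  moves:
    - {"claw":0.0,"travel":[0,0,0.001],"dr":[0,0,0]}
    - {"claw":0.0,"travel":[0,0,0.002],"dr":[0,0,0]}
    - {"claw":0.0,"travel":[0,0,0.003],"dr":[0,0,0]}
    - {"claw":0.0,"travel":[0,0,0.004],"dr":[0,0,0]}
    - {"claw":0.0,"travel":[0,0,0.0045],"dr":[0,0,0]}

```text
t: 13.15
eef_pos: [586.7, 137.7, 317.5]
tool_rot: [[-0.115, 0.993, -0.0], [0.993, 0.115, -0.0], [-0.0, -0.0, -1.0]]
wrist_force: [0.2, 0.2, -0.3]
width: 9.1
```

>>> move_arm:
  moves:
    - {"claw":0.0,"travel":[0,0,0.001],"dr":[0,0,0]}
    - {"claw":0.0,"travel":[0,0,0.002],"dr":[0,0,0]}
    - {"claw":0.0,"travel":[0,0,0.003],"dr":[0,0,0]}
    - {"claw":0.0,"travel":[0,0,0.004],"dr":[0,0,0]}
    - {"claw":0.0,"travel":[0,0,0.0045],"dr":[0,0,0]}

```text
t: 13.65
eef_pos: [586.7, 137.7, 313.0]
tool_rot: [[-0.115, 0.993, -0.0], [0.993, 0.115, -0.0], [-0.0, -0.0, -1.0]]
wrist_force: [0.4, 0.8, -0.4]
width: 9.3
```

>>> move_arm:
  moves:
    - {"claw":0.0,"travel":[0,0,0.001],"dr":[0,0,0]}
    - {"claw":0.0,"travel":[0,0,0.002],"dr":[0,0,0]}
    - {"claw":0.0,"travel":[0,0,0.003],"dr":[0,0,0]}
    - {"claw":0.0,"travel":[0,0,0.004],"dr":[0,0,0]}
    - {"claw":0.0,"travel":[0,0,0.0045],"dr":[0,0,0]}

```text
t: 14.15
eef_pos: [586.7, 137.7, 308.5]
tool_rot: [[-0.115, 0.993, -0.0], [0.993, 0.115, -0.0], [-0.0, -0.0, -1.0]]
wrist_force: [0.8, -0.4, -2.1]
width: 8.9
```

```bash
python3 go.py 586.73 137.7 324.5 96.6
```

```text
t 14.15 pos [586.7  137.73 308.5 ] ang 96.60042476605899 tilt [-0.01 -0.  ] F [ 0.82 -0.38 -2.09] M [-0.04  0.03  0.01] w 8.927131924474589
travel mm [ -0.03   0.02 -16.  ] dr mrad [-0.19  0.05  0.01]
```

>>> move_arm:
  moves:
    - {"claw":0.0,"travel":[0,0,0.0012],"dr":[0,0,0]}
    - {"claw":0.0,"travel":[0,0,0.0024],"dr":[0,0,0]}
    - {"claw":0.0,"travel":[0,0,0.0036],"dr":[0,0,0]}
    - {"claw":0.0,"travel":[0,0,0.0048],"dr":[0,0,0]}
    - {"claw":0.0,"travel":[0,0,0.006],"dr":[0,0,0]}

```text
t: 14.65
eef_pos: [586.7, 137.7, 302.5]
tool_rot: [[-0.115, 0.993, -0.0], [0.993, 0.115, -0.0], [-0.0, -0.0, -1.0]]
wrist_force: [-0.4, -0.7, -1.2]
width: 8.9
```

>>> move_arm:
  moves:
    - {"claw":0.0,"travel":[0,0,0.001],"dr":[0,0,0]}
    - {"claw":0.0,"travel":[0,0,0.002],"dr":[0,0,0]}
    - {"claw":0.0,"travel":[0,0,0.003],"dr":[0,0,0]}
    - {"claw":0.0,"travel":[0,0,0.004],"dr":[0,0,0]}
    - {"claw":0.0,"travel":[0,0,0.005],"dr":[0,0,0]}

```text
t: 15.15
eef_pos: [586.8, 137.6, 297.8]
tool_rot: [[-0.115, 0.993, 0.0], [0.993, 0.115, -0.0], [-0.0, 0.0, -1.0]]
wrist_force: [0.3, -2.9, 0.6]
width: 9.0
```

```bash
python3 go.py 586.73 137.7 297.5 96.6
```

```text
t 15.15 pos [586.81 137.55 297.76] ang 96.59506725155495 tilt [ 0.02 -0.02] F [ 0.29 -2.89  0.61] M [-0.63 -0.05 -0.  ] w 8.978212201044037
travel mm [ 0.16 -0.07  0.26] dr mrad [ 0.37  0.36 -0.09]
```

>>> move_arm:
  moves:
    - {"claw":0.0,"travel":[0,0,0.001],"dr":[0,0,0]}
    - {"claw":0.0,"travel":[0,0,0.002],"dr":[0,0,0]}
    - {"claw":0.0,"travel":[0,0,0.003],"dr":[0,0,0]}
    - {"claw":0.0,"travel":[0,0,0.004],"dr":[0,0,0]}
    - {"claw":0.0,"travel":[0,0,0.005],"dr":[0,0,0]}

```text
t: 15.65
eef_pos: [586.7, 137.7, 292.5]
tool_rot: [[-0.115, 0.993, -0.0], [0.993, 0.115, -0.0], [-0.0, -0.0, -1.0]]
wrist_force: [0.1, -3.7, 2.1]
width: 9.1
```

```bash
python3 - <<'E'
from h import *
F=[];M=[]
for i in range(4):
    arm.get_image("side");s=arm.read_state();F.append(s["wrist_force"]);M.append(s["moment"])
print(np.mean(F,0),np.mean(M,0))
E
python3 go.py 586.73 137.7 292.5 96.6
```

```text
[ 0.21 -2.38 -0.88] [-0.7  -0.19 -0.01]
t 15.85 pos [586.7  137.74 292.41] ang 96.60059744094477 tilt [-0.02 -0.01] F [-0.11 -2.41 -1.73] M [-0.72 -0.2   0.01] w 8.914753107022898
travel mm [-0.04  0.03 -0.09] dr mrad [-0.36  0.08  0.01]
```

>>> move_arm:
  moves:
    - {"claw":0.0,"travel":[0,0,0.0012],"dr":[0,0,0]}
    - {"claw":0.0,"travel":[0,0,0.0024],"dr":[0,0,0]}
    - {"claw":0.0,"travel":[0,0,0.0036],"dr":[0,0,0]}
    - {"claw":0.0,"travel":[0,0,0.0048],"dr":[0,0,0]}
    - {"claw":0.0,"travel":[0,0,0.006],"dr":[0,0,0]}

```text
t: 16.35
eef_pos: [586.7, 137.7, 286.5]
tool_rot: [[-0.115, 0.993, -0.0], [0.993, 0.115, -0.0], [-0.0, -0.0, -1.0]]
wrist_force: [0.7, -3.6, 1.6]
width: 9.3
```

>>> move_arm:
  moves:
    - {"claw":0.0,"travel":[0,0,0.0012],"dr":[0,0,0]}
    - {"claw":0.0,"travel":[0,0,0.0024],"dr":[0,0,0]}
    - {"claw":0.0,"travel":[0,0,0.0036],"dr":[0,0,0]}
    - {"claw":0.0,"travel":[0,0,0.0048],"dr":[0,0,0]}
    - {"claw":0.0,"travel":[0,0,0.006],"dr":[0,0,0]}

```text
t: 16.85
eef_pos: [586.7, 137.7, 280.5]
tool_rot: [[-0.115, 0.993, -0.0], [0.993, 0.115, -0.0], [0.0, -0.0, -1.0]]
wrist_force: [-0.0, -2.2, 0.3]
width: 9.0
```

```bash
python3 go.py 586.73 137.7 280.4 96.6
```

```text
t 16.85 pos [586.71 137.75 280.49] ang 96.5996030383829 tilt [-0.01 -0.  ] F [-0.01 -2.2   0.27] M [-0.66 -0.05  0.02] w 9.006682939801303
travel mm [-0.05  0.02  0.09] dr mrad [-0.13 -0.01 -0.01]
```

>>> move_arm:
  moves:
    - {"claw":0.0,"travel":[0,0,0.0014],"dr":[0,0,0]}
    - {"claw":0.0,"travel":[0,0,0.0028],"dr":[0,0,0]}
    - {"claw":0.0,"travel":[0,0,0.0042],"dr":[0,0,0]}
    - {"claw":0.0,"travel":[0,0,0.0056],"dr":[0,0,0]}
    - {"claw":0.0,"travel":[0,0,0.007],"dr":[0,0,0]}

```text
t: 17.35
eef_pos: [586.7, 137.7, 273.5]
tool_rot: [[-0.115, 0.993, 0.0], [0.993, 0.115, -0.0], [-0.0, 0.0, -1.0]]
wrist_force: [0.8, -1.9, 1.1]
width: 8.7
```

>>> move_arm:
  moves:
    - {"claw":0.0,"travel":[0,0,0.0014],"dr":[0,0,0]}
    - {"claw":0.0,"travel":[0,0,0.0028],"dr":[0,0,0]}
    - {"claw":0.0,"travel":[0,0,0.0042],"dr":[0,0,0]}
    - {"claw":0.0,"travel":[0,0,0.0056],"dr":[0,0,0]}
    - {"claw":0.0,"travel":[0,0,0.007],"dr":[0,0,0]}

```text
t: 17.85
eef_pos: [586.7, 137.7, 266.5]
tool_rot: [[-0.115, 0.993, -0.0], [0.993, 0.115, -0.0], [-0.0, -0.0, -1.0]]
wrist_force: [-0.6, -2.6, 0.4]
width: 9.1
```

>>> move_arm:
  moves:
    - {"claw":0.0,"travel":[0,0,0.0014],"dr":[0,0,0]}
    - {"claw":0.0,"travel":[0,0,0.0028],"dr":[0,0,0]}
    - {"claw":0.0,"travel":[0,0,0.0042],"dr":[0,0,0]}
    - {"claw":0.0,"travel":[0,0,0.0056],"dr":[0,0,0]}
    - {"claw":0.0,"travel":[0,0,0.007],"dr":[0,0,0]}

```text
t: 18.35
eef_pos: [586.7, 137.7, 259.5]
tool_rot: [[-0.115, 0.993, -0.0], [0.993, 0.115, 0.0], [0.0, -0.0, -1.0]]
wrist_force: [-0.1, -3.6, 0.7]
width: 9.3
```

```bash
python3 go.py 586.73 137.7 259.4 96.6
```

```text
t 18.35 pos [586.73 137.75 259.52] ang 96.59922685710036 tilt [-0.  0.] F [-0.15 -3.6   0.73] M [-0.63 -0.03 -0.01] w 9.289506037396212
travel mm [-0.05 -0.    0.12] dr mrad [-0.01 -0.   -0.01]
```

>>> move_arm:
  moves:
    - {"claw":0.0,"travel":[0,0,0.0014],"dr":[0,0,0]}
    - {"claw":0.0,"travel":[0,0,0.0028],"dr":[0,0,0]}
    - {"claw":0.0,"travel":[0,0,0.0042],"dr":[0,0,0]}
    - {"claw":0.0,"travel":[0,0,0.0054],"dr":[0,0,0]}
    - {"claw":0.0,"travel":[0,0,0.006],"dr":[0,0,0]}

```text
t: 18.85
eef_pos: [586.7, 137.7, 253.5]
tool_rot: [[-0.115, 0.993, -0.0], [0.993, 0.115, -0.0], [-0.0, -0.0, -1.0]]
wrist_force: [0.5, -2.4, 0.4]
width: 9.0
```

```bash
python3 - <<'E'
from h import *
for n in ("side","top"):
    p,d=avg(n,3);np.savez(f"pics/{n}7.npz",p=p,d=d)
p=np.load("pics/top7.npz")["p"][160:240,80:160,::-1];q=np.load("pics/side7.npz")["p"][60:120,235:295,::-1]
cv2.imwrite("pics/o7.png",np.clip(np.hstack([cv2.resize(p,(400,400),interpolation=cv2.INTER_CUBIC),cv2.resize(q,(400,400),interpolation=cv2.INTER_CUBIC)])*1.3,0,255).astype(np.uint8))
E
python3 go.py 586.73 137.7 259.4 96.6
```

```text
t 19.15 pos [586.7  137.72 253.47] ang 96.59934201941222 tilt [-0.02 -0.  ] F [ 0.38 -2.6  -2.05] M [-0.62 -0.12 -0.01] w 9.019226066783666
travel mm [-0.03  0.03 -5.93] dr mrad [-0.3   0.05 -0.01]
```

View pics/o7.png

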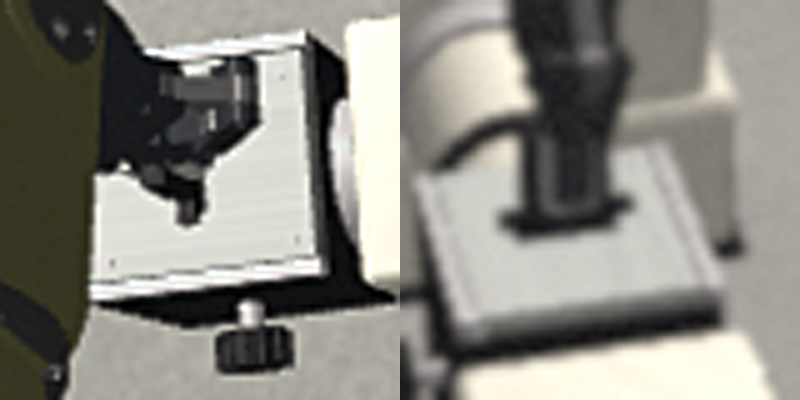

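In the side crop the shoulders (px (505,215) to (630,205)) are just above the plate, with about 5 mm to go. I'll slow down for the stop.

>>> move_arm:
  moves:
    - {"claw":0.0,"travel":[0,0,0.0006],"dr":[0,0,0]}
    - {"claw":0.0,"travel":[0,0,0.0012],"dr":[0,0,0]}
    - {"claw":0.0,"travel":[0,0,0.0018],"dr":[0,0,0]}
    - {"claw":0.0,"travel":[0,0,0.0024],"dr":[0,0,0]}
    - {"claw":0.0,"travel":[0,0,0.003],"dr":[0,0,0]}

```text
t: 19.65
eef_pos: [586.7, 137.7, 250.6]
tool_rot: [[-0.115, 0.993, 0.0], [0.993, 0.115, -0.0], [-0.0, 0.0, -1.0]]
wrist_force: [1.1, -2.4, 1.2]
width: 8.9
```

>>> move_arm:
  moves:
    - {"claw":0.0,"travel":[0,0,0.0002],"dr":[0,0,0]}
    - {"claw":0.0,"travel":[0,0,0.0004],"dr":[0,0,0]}
    - {"claw":0.0,"travel":[0,0,0.0006],"dr":[0,0,0]}
    - {"claw":0.0,"travel":[0,0,0.0008],"dr":[0,0,0]}
    - {"claw":0.0,"travel":[0,0,0.0008],"dr":[0,0,0]}

```text
t: 20.15
eef_pos: [586.7, 137.7, 249.8]
tool_rot: [[-0.115, 0.993, -0.0], [0.993, 0.115, -0.0], [-0.0, -0.0, -1.0]]
wrist_force: [0.3, -3.8, 0.6]
width: 9.0
```

```bash
python3 go.py 586.73 137.7 249.7 96.6
```

```text
t 20.15 pos [586.71 137.73 249.76] ang 96.59922589581137 tilt [-0.01 -0.  ] F [ 0.34 -3.77  0.63] M [-0.63 -0.12 -0.03] w 9.014700499641021
travel mm [-0.04  0.02  0.06] dr mrad [-0.12  0.02 -0.01]
```

>>> move_arm:
  moves:
    - {"claw":0.0,"travel":[0,0,0.0002],"dr":[0,0,0]}
    - {"claw":0.0,"travel":[0,0,0.0004],"dr":[0,0,0]}
    - {"claw":0.0,"travel":[0,0,0.0006],"dr":[0,0,0]}
    - {"claw":0.0,"travel":[0,0,0.0008],"dr":[0,0,0]}
    - {"claw":0.0,"travel":[0,0,0.0008],"dr":[0,0,0]}

```text
t: 20.65
eef_pos: [586.7, 137.7, 249.0]
tool_rot: [[-0.115, 0.993, -0.0], [0.993, 0.115, -0.0], [-0.0, -0.0, -1.0]]
wrist_force: [0.6, -2.7, 0.3]
width: 9.0
```

```bash
python3 go.py 586.73 137.7 249 96.6
```

```text
t 20.65 pos [586.73 137.73 248.98] ang 96.59943022653273 tilt [-0. -0.] F [ 0.62 -2.74  0.34] M [-0.58 -0.09 -0.05] w 8.967180121436565
travel mm [-0.03  0.   -0.02] dr mrad [-0.04  0.05 -0.01]
```

>>> move_arm:
  moves:
    - {"claw":0.0,"travel":[0,0,0.0002],"dr":[0,0,0]}
    - {"claw":0.0,"travel":[0,0,0.0004],"dr":[0,0,0]}
    - {"claw":0.0,"travel":[0,0,0.0005],"dr":[0,0,0]}
    - {"claw":0.0,"travel":[0,0,0.0006],"dr":[0,0,0]}
    - {"claw":0.0,"travel":[0,0,0.0006],"dr":[0,0,0]}

```text
t: 21.15
eef_pos: [586.7, 137.8, 248.4]
tool_rot: [[-0.115, 0.993, -0.0], [0.993, 0.115, -0.0], [-0.0, -0.0, -1.0]]
wrist_force: [-0.2, -1.9, 0.5]
width: 9.1
```

```bash
python3 go.py 586.73 137.7 248.4 96.6
```

```text
t 21.15 pos [586.72 137.75 248.4 ] ang 96.60273634440556 tilt [-0. -0.] F [-0.2  -1.94  0.55] M [-0.59 -0.12  0.01] w 9.083546724388214
travel mm [-0.05  0.01  0.  ] dr mrad [-0.05  0.03  0.05]
```

>>> move_arm:
  moves:
    - {"claw":0.0,"travel":[0,0,0.0002],"dr":[0,0,0]}
    - {"claw":0.0,"travel":[0,0,0.0004],"dr":[0,0,0]}
    - {"claw":0.0,"travel":[0,0,0.0005],"dr":[0,0,0]}
    - {"claw":0.0,"travel":[0,0,0.0006],"dr":[0,0,0]}
    - {"claw":0.0,"travel":[0,0,0.0006],"dr":[0,0,0]}

```text
t: 21.65
eef_pos: [586.8, 137.7, 248.1]
tool_rot: [[-0.115, 0.993, 0.0], [0.993, 0.115, 0.0], [-0.0, 0.0, -1.0]]
wrist_force: [-1.9, -2.6, 5.5]
width: 9.1
```

```bash
python3 go.py 586.73 137.7 247.8 96.6
```

```text
t 21.65 pos [586.76 137.72 248.14] ang 96.6012308787485 tilt [0.02 0.  ] F [-1.88 -2.61  5.49] M [-0.7   0.27 -0.01] w 9.051180740021612
travel mm [-0.02 -0.03  0.34] dr mrad [0.32 0.03 0.02]
```

Contact came at TCP z 248.1, exactly the predicted home height. One more gentle press to confirm the stop.

>>> move_arm:
  moves:
    - {"claw":0.0,"travel":[0,0,0.0001],"dr":[0,0,0]}
    - {"claw":0.0,"travel":[0,0,0.0002],"dr":[0,0,0]}
    - {"claw":0.0,"travel":[0,0,0.0003],"dr":[0,0,0]}
    - {"claw":0.0,"travel":[0,0,0.0003],"dr":[0,0,0]}
    - {"claw":0.0,"travel":[0,0,0.0003],"dr":[0,0,0]}

```text
t: 22.15
eef_pos: [586.8, 137.7, 248.1]
tool_rot: [[-0.115, 0.993, 0.001], [0.993, 0.115, 0.0], [-0.0, 0.001, -1.0]]
wrist_force: [-3.2, -3.6, 7.3]
width: 8.9
```

```bash
python3 - <<'E'
from h import *
for n in ("side","top"):
    p,d=avg(n,3);np.savez(f"pics/{n}8.npz",p=p,d=d)
p=np.load("pics/top8.npz")["p"][160:240,80:160,::-1];q=np.load("pics/side8.npz")["p"][60:120,235:295,::-1]
cv2.imwrite("pics/o8.png",np.clip(np.hstack([cv2.resize(p,(400,400),interpolation=cv2.INTER_CUBIC),cv2.resize(q,(400,400),interpolation=cv2.INTER_CUBIC)])*1.3,0,255).astype(np.uint8))
E
python3 go.py 586.73 137.7 247.8 96.6
```

```text
t 22.45 pos [586.75 137.73 248.08] ang 96.60229540320087 tilt [0.03 0.  ] F [-2.71 -3.68  7.28] M [-0.68  0.44  0.02] w 8.817331340319624
travel mm [-0.03 -0.03  0.28] dr mrad [0.49 0.04 0.04]
```

View pics/o8.png

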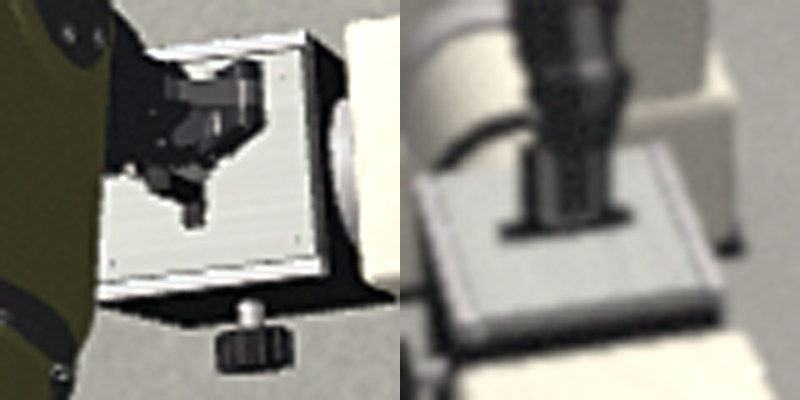

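Seated: force rises to 7.3 N without further travel, and the side crop shows the shoulders (px (500,232) to (632,215)) flat on the plate. Releasing.

>>> move_arm:
  moves:
    - {"claw":0.15,"travel":[0,0,0],"dr":[0,0,0]}
    - {"claw":0.25,"travel":[0,0,0],"dr":[0,0,0]}
    - {"claw":0.35,"travel":[0,0,0],"dr":[0,0,0]}
    - {"claw":0.4,"travel":[0,0,0],"dr":[0,0,0]}
    - {"claw":0.4,"travel":[0,0,0],"dr":[0,0,0]}

```text
t: 22.95
eef_pos: [586.7, 137.8, 247.4]
tool_rot: [[-0.115, 0.993, -0.0], [0.993, 0.115, 0.0], [0.0, -0.0, -1.0]]
wrist_force: [-0.7, 0.2, -0.3]
width: 33.9
```

```bash
python3 go.py 586.73 137.7 247.8 96.6
```

```text
t 22.95 pos [586.71 137.82 247.39] ang 96.605529358252 tilt [-0.01  0.  ] F [-0.72  0.21 -0.31] M [-0.06  0.07  0.07] w 33.88900188283257
travel mm [-0.12  0.01 -0.41] dr mrad [-0.21 -0.08  0.1 ]
```

Released with no residual force, opening 34 mm. Withdrawing straight up.

>>> move_arm:
  moves:
    - {"claw":0.4,"travel":[0,0,-0.006],"dr":[0,0,0]}
    - {"claw":0.4,"travel":[0,0,-0.018],"dr":[0,0,0]}
    - {"claw":0.4,"travel":[0,0,-0.036],"dr":[0,0,0]}
    - {"claw":0.4,"travel":[0,0,-0.06],"dr":[0,0,0]}
    - {"claw":0.4,"travel":[0,0,-0.085],"dr":[0,0,0]}

```text
t: 23.45
eef_pos: [586.6, 137.7, 334.4]
tool_rot: [[-0.115, 0.993, 0.001], [0.993, 0.115, 0.0], [0.0, 0.001, -1.0]]
wrist_force: [0.5, -0.8, 0.3]
width: 34.3
```

>>> move_arm:
  moves:
    - {"claw":0.4,"travel":[0,0,-0.03],"dr":[0,0,0]}
    - {"claw":0.4,"travel":[0,0,-0.06],"dr":[0,0,0]}
    - {"claw":0.4,"travel":[0,0,-0.08],"dr":[0,0,0]}
    - {"claw":0.4,"travel":[0,0,-0.09],"dr":[0,0,0]}
    - {"claw":0.4,"travel":[0,0,-0.09],"dr":[0,0,0]}

```text
t: 23.95
eef_pos: [586.7, 137.7, 424.1]
tool_rot: [[-0.115, 0.993, 0.002], [0.993, 0.115, 0.0], [0.0, 0.002, -1.0]]
wrist_force: [0.6, -0.5, -0.0]
width: 34.1
```

```bash
python3 - <<'E'
from h import *
for n in ("side","top"):
    p,d=avg(n,4);np.savez(f"pics/{n}9.npz",p=p,d=d);cv2.imwrite(f"pics/{n}9.png",p[:,:,::-1])
    W=world(n,d)
    k=(abs(W[...,0]-586.7)<25)&(abs(W[...,1]-137.6)<12)&(W[...,2]>190)&(W[...,2]<215)
    P=W[k];print(n,len(P),P.mean(0),np.median(P[:,2]))
q=np.load("pics/side9.npz")["p"][40:120,220:300,::-1];p=np.load("pics/top9.npz")["p"][160:240,80:160,::-1]
cv2.imwrite("pics/o9.png",np.clip(np.hstack([cv2.resize(p,(400,400),interpolation=cv2.INTER_CUBIC),cv2.resize(q,(400,400),interpolation=cv2.INTER_CUBIC)])*1.3,0,255).astype(np.uint8))
E
python3 go.py 586.73 137.7 247.8 96.6
```

```text
side 98 [585.48 134.28 199.4 ] 200.37305899353396
top 140 [585.44 134.53 202.21] 204.7404631021122
t 24.35 pos [586.73 137.74 421.96] ang 96.59883164805191 tilt [-0.06 -0.01] F [-0.23  0.04  0.26] M [-0.02 -0.01  0.05] w 34.33436032921768
travel mm [ -0.03   0.16 174.16] dr mrad [-0.99  0.04 -0.02][ WARN:0@2.407] global loadsave.cpp:1063 imwrite_ Unsupported depth image for selected encoder is fallbacked to CV_8U.
```

View pics/o9.png

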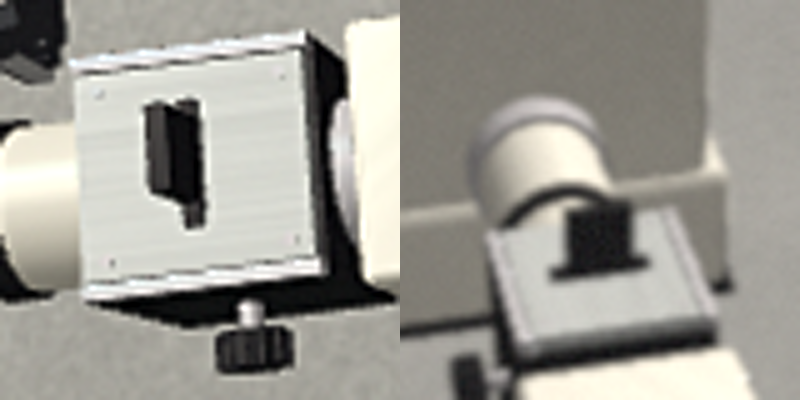

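View pics/side9.png

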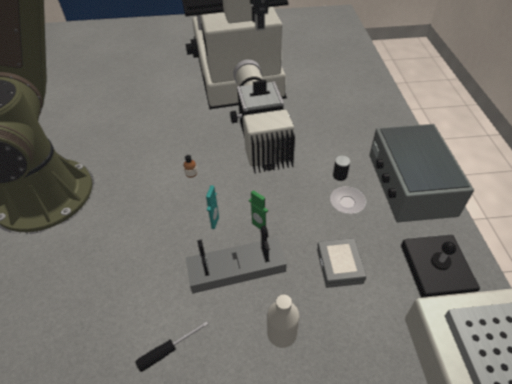

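The slide sits upright with its shoulders on the plate. The tab top measures 204.7 mm against 205 mm at home. The other slides and the bystanders look unmoved, and the gripper is clear. Handing in.

```bash
python3 -c "
from plant import arm
print(arm.finish_job())"
```

```text
the job is handed in; nothing more can be done
None
```

The round-window slide is in the illuminator slot with its shoulders on the slot plate, released, and the job is handed in; no verdict was reported.

- **Choosing the slide:** I took the middle black slide, the only one with a plain 36 x 10 mm tab. The round window showed clearly once it was lifted.
- **Finding the slot:** I located the slot mouth in both camera images. They agreed on its position along the light path to 0.1 mm, and differed by 1.5 mm along the slot. I then felt downward in steps of about 1 mm. The foot entered without touching the rim, so no touch search was needed.
- **Pushing home:** Past the light seal the wrist read at most about 4 N sideways. The shoulders met the stop at the height I had worked out beforehand. A light confirming press reached 7.3 N against the 35 N limit, with no further travel.
- **Last checks:** After release the wrist force was near zero. The tab top measured 204.7 mm in the top camera, against 205 mm expected when fully home. By eye in the final picture, the slide stands upright with its shoulders on the plate, and the other slides, look-alikes and bystanders look unmoved.
- **Disagreement:** Before entry, the image estimate of the foot height was 1 to 4 mm above the value from the arm pose. The blurred foot edge made it unreliable, and the stop height and tab height agreed with the arm pose. The side camera's tab height came out lower (200.4 mm), because its view mixes in points from the front face of the tab.

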